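# Put the washed sippy cup and its lid up to dry

## Robot

A 7-joint arm with a two-finger parallel gripper is mounted at the origin on the work surface. World frame = base frame: x ahead of the robot, y to its left, z up, the work surface at z = 0. Lengths are in m, angles in rad, forces in N, time in s.
With the tool pointing down it reaches from about 0.4 to 0.85 m from the base axis. Payload 4.5 kg.
Tool frame: the origin (TCP) lies between the finger pads; the fingertips stand 8 mm ahead of it and the grasp point (between the pads) lies 11 mm behind it; y points along the fingers, z is the direction in which the jaws open and shut, and the axes are right-handed (so a half turn about y gives the same grasp; the last joint's range is limited). The gripper opens to 85 mm and grips with 20 to 120 N. Pads are 22 mm wide; open, the fingers measure 114 mm over their backs; the gripper's body (76 mm by 85 mm) begins 54 mm behind the grasp point. The pads swing forward as they close: fully open they stand 13 mm farther back than shut.
Start: joints at [1.283, 0.689, -0.195, 1.565, 0.157, 0.902, -0.215], TCP at [0.198, -0.593, 0.207] pointing down, gripper open.
Joint ranges: [-3.01, 3.01], [-0.46, 2.08], [-1.47, 1.51], [0.13, 2.56], [-1, 4.14], [0.04, 2.09], [-2.66, 2.66]. Speed limits (rad/s): [2.57, 2.57, 3.14, 3.14, 3.14, 3.14, 3.14].

## Interface

Orientations are given as a unit quaternion [x, y, z, w].
In Python, from workcell import bot gives the robot as it stands.
- The arm moves only by the tool move_arm, never from a script. Its argument "plan" is a list of rows, each a list of 6 numbers: the shift along the tool's x, y, z in units of 25 mm (1.0 is 25 mm), then the turn, a rotation vector about the tool's x, y, z in units of 10 degrees (1.0 is 10 degrees). A call has exactly 10 rows; each row shifts and turns the commanded pose from where the row before left it, along the tool's axes as they then stand; what a row does not reach is not made up. A row lasts 1/8 s, in which the tool goes at most 62.5 mm and 10.7 degrees, less where a joint would pass 70% of its speed; a pose out of reach is approached as far as the arm can. A call is refused whole if a number of a shift passes 1 or a number of a turn 1, either way. A call with a gripper value outside its range is refused whole. "grip" is the opening in per cent of the stroke, from 0 (shut) to 100 (fully open), set as the call begins (left out, the last holds). The fingers move at their own pace and stop on an object; the grip force is fixed at half the most. Time passes only in rows, so rows that do not move let the fingers close, or fill a call up. It gives the time, the measured TCP pose, the force and the opening at its end, in the units of the state.
- bot.get_obs(): the state, without advancing time (a new reading comes with each control period).
- bot.read_camera(name): name is "side" or "top"; returns a dict with "pixels" (400x640x3 uint8, red, green, blue), "fx", "fy", "cx", "cy" (pixels), "origin" and "rotation" of the camera in the world. Camera axes: x right, y down, z forward; pixel columns grow to the right and rows downward; lengths in m; the calibration is good to about 2 mm. A picture is of the moment at which its call begins. There is no depth.
- bot.job_done(): hands the job in, once; it reports no verdict.
The state is a dict: "time": time; "joint_pos": joint angles; "joint_vel": joint speeds; "joint_efforts": joint torques, N m; "position": TCP position; "orientation": TCP orientation; "force": force on the tool from outside, world axes, zero at the start; "moment": the same for the moment, N m; "gripper_width": opening from 0.0 (shut) to 1.0 (fully open).
Only numpy, scipy, OpenCV 4.12 (cv2) and the standard library are available. Lean on these libraries where they do the work, as an engineer would, in place of code of your own. Each camera call takes 0.05 s, during which the arm holds its last target. There are 200 camera calls.

## Task

Put the sippy cup's two parts up on the drying stand: turn the lavender cup upside down over the grey peg and lower it gently until its rim rests level on the green collar before you let go (neither dropped nor forced down; the collar's height is different every time), and set the purple lid, spout up, flat and fully home in the round recess beside the peg, without dropping it. Either may go first; leave the other things where they are.

Things in the scene. Friction and masses are not known exactly. Their poses are not given: they have to be found in the camera images.
- cup: Lavender sippy cup, a straight round beaker without handles: 60 mm outside, 54 mm bore, 100 mm tall, floor 5 mm thick. Origin at the centre of its closed end (outside); +z runs along its axis from closed end to open mouth. Starts lying in the sloping cradle, mouth low and away from the robot, +z about 20 degrees below level.
- cup_rim (a point): Centre of the cup's open mouth, on its axis, 100 mm from the closed end; axes as cup.
- lid: Purple spout lid of the cup: a round disc 56 mm across and 10 mm thick with a round spout standing on its centre (22 mm across at the disc, 18 mm at the top, top 40 mm above the underside). Origin at the centre of the underside, +z up through the spout. Starts lying spout up on the table.
- cradle: Sloping drying cradle, fixed: white foot 120 x 60 mm, two steel wire rails 34 mm apart sloping down 20 degrees towards its +x, a low wire stop at the low end. Origin at the centre of its underside; the cup lies above it along its x. The wires lie under the cup: both sides of the cup are free for fingers.
- stand: Drying stand, fixed: white plate 130 (x) x 220 (y) x 18 mm, origin under its centre. At y = -55 mm an upright grey peg, 46 mm across, tapered tip 138 mm above the table. Round it a green stop collar, 80 mm across, clamped with its top face 52 to 92 mm above the table: different every time, not reported, find it by touch or sight. At y = +55 mm the round recess.
- peg_foot (a point): On the peg's axis at the plate's top face (18 mm above the table); z up along the peg.
- recess (a point): Centre of the floor of the round recess in the stand's plate: 59.5 mm across, 8 mm deep, floor 10 mm above the table; z up.
- tin: Bystander: aluminium tin with a press lid, round, 84 mm across, 92 mm tall. Origin at its underside.
- scoop: Bystander: small steel measuring scoop, bowl 42 mm across, flat handle, lying low. Origin at its underside.
- bottle: Bystander: clear feeding bottle with a yellow cap, 58 mm across, 140 mm tall. Origin at its underside.
- jar: Bystander: glass jar with a green cap, 68 mm across, 85 mm tall. Origin at its underside.
- brush: Bystander: cleaning brush lying flat. Origin at its underside.
- teat_case: Bystander: clear plastic case 100 x 65 x 34 mm with two bottle teats in it, standing in the white pull-out tray on the left. Origin at its underside.
Mind the look-alikes: they are no part of the job. Of the things that look like the cup, the smaller one is meant.

How it is judged:
On the way:
1. the cup, upside down on the peg and still held, rests on the collar (contact force between cup and stand above 0.5 N and contact force between the fingers and cup above 0.5 N and angle between cup's own z axis and vertical above 2.95 rad and horizontal distance between cup_rim and peg_foot below 0.008 m and z of cup_rim in the frame of peg_foot below 0.078 m), for 0.1 s.
At the end, for the whole second after the job is handed in: Cup upside down over the peg (axis within 4 degrees of vertical, mouth centre within 7 mm of the peg's axis), rim resting on the collar; lid spout up in the recess (within 4 mm of its centre, 2.5 mm of its floor, 4 degrees of level); both released and at rest (angle between cup's own z axis and vertical above 3.07 rad and horizontal distance between cup_rim and peg_foot below 0.007 m and z of cup_rim in the frame of peg_foot between 0.028 and 0.078 m and contact force between cup and stand above 0.2 N and linear speed of each of cup, lid below 0.02 m/s and horizontal distance between lid and recess below 0.004 m and z of lid in the frame of recess below 0.0025 m and angle between lid's own z axis and vertical below 0.07 rad); the robot touches nothing.
It fails at once if the cup is dropped: moving faster than 0.4 m/s while no finger touches it (linear speed of cup above 0.4 m/s and contact force between the fingers and cup below 0.1 N).
It fails at once if the lid is dropped: moving faster than 0.4 m/s while no finger touches it (linear speed of lid above 0.4 m/s and contact force between the fingers and lid below 0.1 N).
It fails at once if the cup is forced: pressed on the stand with more than 30 N (contact force between cup and stand above 30 N).
It fails at once if a bystander (tin, scoop, bottle, jar, brush, teat case) is moved by more than 30 mm (distance of any of tin, scoop, bottle, jar, brush, teat_case from where it was at the start of the episode above 0.03 m).
It also fails if it takes over 56 s, if anything falls off the work surface, if the arm or the gripper's body presses on something with over 40 N, if the wrist force passes 120 N, or if a joint passes its speed limit or range.

## Working session

There is one attempt and no reset: what is moved stays moved. The work goes in short steps, Python scripts to look and compute and a tool call to move; the robot and the scene stay as the last step left them, time stands still between calls to the robot, and variables do not carry over. Pictures are saved under pics/ and viewed, about 8 in all and at most 12, crops included, and the job is handed in when it is done.

Besides the shell and the picture viewer there is one more tool, called after "Request:" as name(argument=value, ...) on one line, values as JSON. move_arm: Moves the arm, as the interface text tells. Its arguments: {"type":"object","properties":{"plan":{"type":"array"},"grip":{"type":"number"}},"required":["plan"]}

```bash
mkdir -p pics; ls; python3 - <<'E'
from workcell import bot
import cv2
o=bot.get_obs()
print({k:(o[k]) for k in('time','position','orientation','force','gripper_width')})
for n in('side','top'):
    c=bot.read_camera(n); cv2.imwrite(f'pics/{n}0.png',c['pixels'][:,:,::-1])
    print(n,{k:c[k] for k in c if k!='pixels'})
E
```

```text
pics
{'time': 0.0, 'position': array([ 0.19737285, -0.59225761,  0.20614887]), 'orientation': array([-0.11345917,  0.69863559, -0.69730458,  0.11314444]), 'force': array([-0.76560428,  0.0216885 , -0.52147616]), 'gripper_width': 0.9958602078725202}
side {'fx': 496.9792546565316, 'fy': 496.9792546565316, 'cx': 319.6627864561462, 'cy': 192.65618565076701, 'origin': array([ 0.31834447, -0.82297966,  1.18784996]), 'rotation': array([ 0.93253769, -0.09598231,  0.03919477, -0.34586793])}
top {'fx': 450.12347673558247, 'fy': 450.12347673558247, 'cx': 322.9335737934169, 'cy': 192.16703152712282, 'origin': array([0.3545752 , 0.11544403, 1.38043215]), 'rotation': array([-0.70049584,  0.70911482, -0.04755371,  0.0648104 ])}
```

View pics/side0.png

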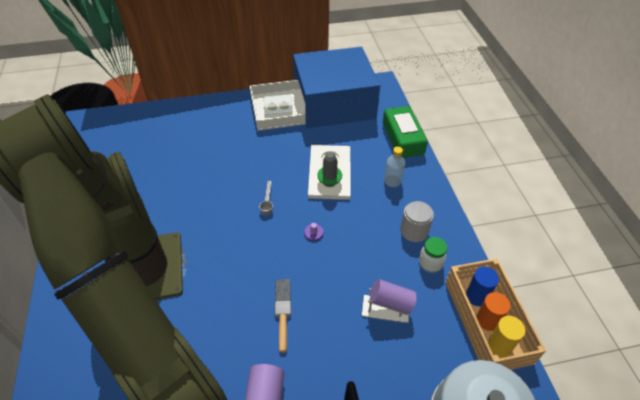

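View pics/top0.png

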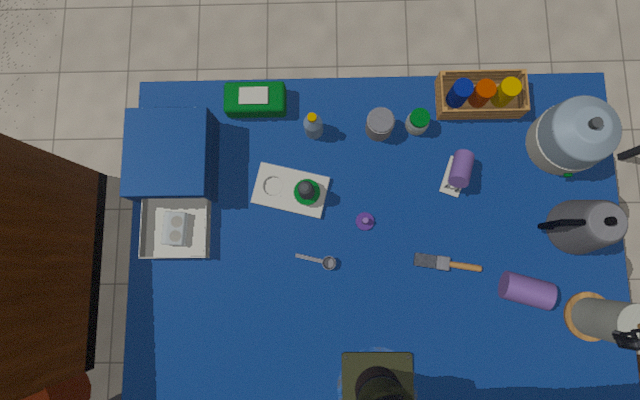

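The side view shows the stand at (330,172), the lid at (314,232) and the cradle with the small cup at (390,298). The larger look-alike is at (265,382). In the top view the stand is at (291,190), the lid at (366,222) and the cup at (460,168). Next I'll zoom in and measure.

```bash
cat > h.py <<'E'
import numpy as np, cv2
from scipy.spatial.transform import Rotation as R
from scipy.optimize import least_squares
from workcell import bot
class Cam:
    def __init__(s,n):
        c=bot.read_camera(n); s.im=c['pixels']; s.o=np.array(c['origin'])
        s.f=c['fx'];s.c=np.array([c['cx'],c['cy']]); s.R=R.from_quat(c['rotation']).as_matrix()
    def proj(s,P):
        q=(np.atleast_2d(P)-s.o)@s.R; return q[:,:2]/q[:,2:]*s.f+s.c
    def ray(s,uv):
        d=np.append((np.array(uv)-s.c)/s.f,1); d=s.R@d; return d/np.linalg.norm(d)
    def onz(s,uv,z):
        d=s.ray(uv); return s.o+d*(z-s.o[2])/d[2]
def tri(cs,uvs):
    A=0;b=0
    for c,uv in zip(cs,uvs):
        d=c.ray(uv);M=np.eye(3)-np.outer(d,d);A=A+M;b=b+M@c.o
    return np.linalg.solve(A,b)
def hull(c,pts):  # silhouette mask centroid helper
    return cv2.convexHull(c.proj(pts).astype(np.float32))
def crop(im,x,y,w,h,k):
    return cv2.resize(im[y:y+h,x:x+w],None,fx=k,fy=k,interpolation=cv2.INTER_CUBIC)
E
python3 - <<'E'
from h import *
T=Cam('top');S=Cam('side')
a=np.hstack([crop(T.im,245,155,100,70,4),crop(T.im,420,140,100,70,4)])
b=np.hstack([crop(S.im,290,140,100,70,4),crop(S.im,350,265,100,70,4)])
cv2.imwrite('pics/c1.png',np.vstack([a,b])[:,:,::-1])
for n,c in(('T',T),('S',S)):
    h=cv2.cvtColor(c.im,cv2.COLOR_RGB2HSV)
    m=cv2.inRange(h,(128,50,50),(160,255,255))
    k,l,st,ce=cv2.connectedComponentsWithStats(m)
    for i in range(1,k):
        if st[i,4]>40: print(n,st[i],ce[i])
E
```

```text
T [448 150  26  38 719] [460.82753825 168.42280946]
T [356 213  17  17 235] [364.37446809 220.87659574]
T [ 499  271   58   39 1528] [527.37041885 290.23363874]
S [305 223  18  17 229] [313.45414847 231.70742358]
S [371 280  45  33 992] [392.66330645 296.2046371 ]
S [ 246  364   37   36 1131] [264.65517241 382.8311229 ]
```

View pics/c1.png

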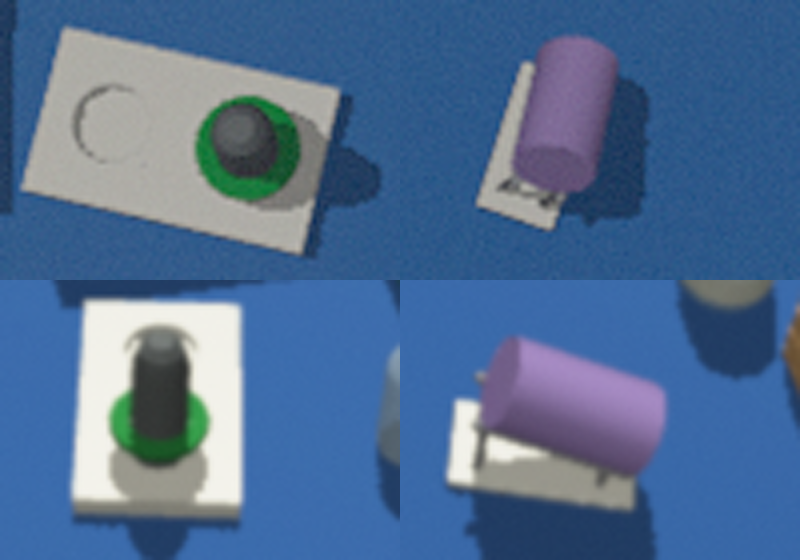

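The crops show the plate, the peg with its green collar, the recess left of the peg (top view), and the cup with its closed end towards the robot. I'll fit silhouettes for sub-pixel poses.

```bash
cat >> h.py <<'E'
from scipy.optimize import minimize
def cyl(r,z0,z1,r1=None,n=48):
    t=np.linspace(0,2*np.pi,n,endpoint=False); r1=r if r1 is None else r1
    f=lambda r,z:np.c_[r*np.cos(t),r*np.sin(t),0*t+z]
    return np.vstack([f(r,z0),f(r1,z1)])
def render(c,parts,box,k=8):
    x,y,w,h=box; m=np.zeros((h*k,w*k),np.uint8)
    for P in parts:
        H=cv2.convexHull(((c.proj(P)-[x-.5,y-.5])*k*16-8).astype(np.int32).reshape(-1,1,2))
        cv2.fillConvexPoly(m,H,255,lineType=cv2.LINE_8,shift=4)
    return cv2.resize(m,(w,h),interpolation=cv2.INTER_AREA)/255.
def fit(cams,masks,boxes,model,x0,step):
    """model(x)->list of point sets (world)"""
    x0=np.array(x0,float);step=np.array(step,float)
    def cost(p):
        P=model(x0+p*step)
        return sum(((render(c,P,b)-m)**2).sum() for c,m,b in zip(cams,masks,boxes))
    n=len(x0); s=np.vstack([np.zeros(n),np.eye(n)])
    r=minimize(cost,np.zeros(n),method='Nelder-Mead',options=dict(initial_simplex=s*1.,xatol=.005,fatol=.01,maxiter=600))
    r=minimize(cost,r.x,method='Nelder-Mead',options=dict(initial_simplex=r.x+(s-.3)*.3,xatol=.005,fatol=.01,maxiter=600))
    return x0+r.x*step,r.fun
def big(m):
    k,l,st,_=cv2.connectedComponentsWithStats(m); return ((l==1+np.argmax(st[1:,4]))*255).astype(np.uint8)
def purple(c,b,lo=(125,50,40)):
    x,y,w,h=b; hv=cv2.cvtColor(c.im[y:y+h,x:x+w],cv2.COLOR_RGB2HSV)
    return big(cv2.inRange(hv,lo,(165,255,255)))/255.
def fill(m):
    cs,_=cv2.findContours(m,cv2.RETR_EXTERNAL,cv2.CHAIN_APPROX_NONE); o=np.zeros_like(m)
    cv2.fillConvexPoly(o,cv2.convexHull(max(cs,key=cv2.contourArea)),255); return o/255.
def mk(x,y,z,rot): return lambda P:P@rot.as_matrix().T+[x,y,z]
def lidmodel(p,z=0):
    return [cyl(.028,0,.01)+[p[0],p[1],z],cyl(.011,.01,.04,.009)+[p[0],p[1],z]]
E
cat > m.py <<'E'
from h import *
T=Cam('top');S=Cam('side')
hsv=lambda c,b:cv2.cvtColor(c.im[b[1]:b[1]+b[3],b[0]:b[0]+b[2]],cv2.COLOR_RGB2HSV)
# stand
B=[(245,155,95,70),(296,138,65,72)]
M=[]
for c,b in zip((T,S),B):
    h=hsv(c,b); M.append(fill(big(cv2.inRange(h,(0,0,60 if c is T else 90),(180,70,255)))))
box=np.array([[a,d,e] for a in(-.065,.065) for d in(-.11,.11) for e in(0,.018)])
f=lambda p:[mk(p[0],p[1],0,R.from_euler('z',p[2]))(box)]
p0=np.append(T.onz((291,190),.018)[:2],0)
e=T.onz((272,186),.018)-T.onz((307,192),.018); p0[2]=np.arctan2(e[1],e[0])-np.pi/2
for cs,ms,bs in((( T,S),M,B),((T,),M[:1],B[:1]),((S,),M[1:],B[1:])):
    p,c=fit(cs,ms,bs,f,p0,[.006,.006,.06]); print('stand',p,c)
    if len(cs)==2: st=p
w=lambda q:np.array(st[:2])+R.from_euler('z',st[2]).as_matrix()[:2,:2]@q
print('peg',w([0,-.055]),'recess',w([0,.055]))
# lid
B=[(350,207,30,30),(298,216,32,30)]; M=[purple(c,b) for c,b in zip((T,S),B)]
for cs,ms,bs in((( T,S),M,B),((T,),M[:1],B[:1]),((S,),M[1:],B[1:])):
    print('lid',*fit(cs,ms,bs,lidmodel,T.onz((364.5,221),.01)[:2],[.005,.005]))
# cup
B=[(440,142,42,54),(360,270,65,52)]; M=[purple(c,b) for c,b in zip((T,S),B)]
C=cyl(.03,0,.1)
def cm(p):
    z=np.array([np.cos(p[3])*np.cos(p[4]),np.sin(p[3])*np.cos(p[4]),-np.sin(p[4])])
    rot=R.align_vectors([z,[0,0,1]],[[0,0,1],[1,0,0]],weights=[1e6,1])[0]
    return [mk(p[0],p[1],p[2],rot)(C)]
a=T.onz((456,182),.09);b=T.onz((464,155),.05);d=b-a
print('cup',*fit((T,S),M,B,cm,[*a,np.arctan2(d[1],d[0]),.35],[.006,.006,.006,.08,.05]))
# collar
for n,c,b in(('T',T,(285,170,50,45)),('S',S,(310,160,40,30))):
    m=cv2.inRange(hsv(c,b),(45,100,30),(85,255,255)); ys,xs=np.nonzero(m); print(n,b[0]+xs.min(),b[0]+xs.max(),b[1]+ys.min(),b[1]+ys.max())
peg=w([0,-.055])
for z in(.052,.062,.072,.082,.092):
    for c in(T,S):
        q=c.proj(cyl(.04,z-.01,z)[48:]+[*peg,0]); print(z,q.min(0).round(1),q.max(0).round(1),end=' ')
    print()
E
python3 m.py
```

```text
stand [ 0.58486921  0.25114272 -0.23573427] 238.83940023068052
stand [ 0.58418121  0.2492301  -0.24469855] 102.87718569780853
stand [ 0.58630206  0.25352689 -0.24124813] 109.89394848135333
peg [0.57202358 0.19766385] recess [0.59771485 0.30462159]
lid [0.4858393  0.02352127] 62.47237216455209
lid [0.48465047 0.0220028 ] 13.482614379084968
lid [0.4869911  0.02805822] 24.11583237216455
cup [ 0.58604465 -0.24219361  0.09344033 -0.3597037   0.33707665] 116.74694348327566
T 294 319 179 204
S 318 341 169 184
0.052 [292.6 177.9] [319.3 204.3] 0.052 [316.5 165.7] [342.2 184.6] 
0.062 [292.3 177.3] [319.2 203.9] 0.062 [316.6 163.5] [342.4 182.4] 
0.072 [292.  176.7] [319.1 203.4] 0.072 [316.6 161.3] [342.5 180.2] 
0.082 [291.7 176. ] [319. 203.] 0.082 [316.6 159.1] [342.6 178. ] 
0.092 [291.4 175.3] [318.9 202.5] 0.092 [316.6 156.8] [342.8 175.7]
```

```bash
cat >> h.py <<'E'
def toolrot(y,z):
    y=np.array(y,float);y/=np.linalg.norm(y);z=np.array(z,float);z-=y*(y@z);z/=np.linalg.norm(z)
    return R.from_matrix(np.c_[np.cross(y,z),y,z])
def plan(wps,cur=None,show=True):
    """wps: (grasp point xyz, R or None, n rows). grasp point is 11 mm behind TCP."""
    o=bot.get_obs(); p=np.array(o['position']);r=R.from_quat(o['orientation'])
    if cur: p,r=cur
    print('t',o['time'],'tcp',p.round(4),'y',r.apply([0,1,0]).round(3),'z',r.apply([0,0,1]).round(3),'F',o['force'].round(1),'g',round(o['gripper_width'],3))
    rows=[]
    for g,rt,n in wps:
        rt=r if rt is None else rt; g=np.array(g)
        for k in range(n,0,-1):
            g0=p-r.apply([0,.011,0]); r2=r*R.from_rotvec((r.inv()*rt).as_rotvec()/k)
            t=g0+(g-g0)/k+r2.apply([0,.011,0])
            v=np.r_[r.inv().apply(t-p)/.025,(r.inv()*r2).as_rotvec()/np.radians(10)].round(2)+0.
            if abs(v).max()>1: print('!! limit',v)
            p=p+r.apply(v[:3]*.025); r=r*R.from_rotvec(v[3:]*np.radians(10)); rows.append(v.tolist())
    for i in range(0,len(rows),10): print(str(rows[i:i+10]).replace(' ',''))
    return p,r
E
cat > cup.py <<'E'
from h import *
cp=np.array([.586,-.242,.0934]); a=-.36; th=np.radians(20)
c=np.array([np.cos(a)*np.cos(th),np.sin(a)*np.cos(th),-np.sin(th)])
lat=np.array([-np.sin(a),np.cos(a),0])
E
python3 - <<'E'
from cup import *
r0=R.from_quat(bot.get_obs()['orientation']); z0=r0.apply([0,0,1]);print(z0, r0.apply([1,0,0]))
s=np.sign(z0@lat); print('s',s, z0@lat)
rt=toolrot(c,s*lat)
pre=cp-.07*c
plan([((.30,-.47,.26),None,8),(pre+[0,0,.03],rt,12)])
E
```

```text
[ 3.16261931e-01 -9.48671717e-01 -6.03988589e-04] [-9.48671883e-01 -3.16262006e-01  3.05885045e-05]
s -1.0 -0.7764479171117374
t 0.3 tcp [ 0.1976 -0.5927  0.2067] y [-0.     0.001 -1.   ] z [ 0.316 -0.949 -0.001] F [-0.2  0.6  0.2] g 0.997
!! limit [-1.02  0.37 -0.54  0.2   0.28  0.56]
!! limit [ 0.06  0.55 -1.03  0.2   0.29  0.56]
[[-0.68,-0.21,-0.42,0.0,0.0,0.0],[-0.68,-0.21,-0.42,0.0,0.0,0.0],[-0.68,-0.21,-0.42,0.0,0.0,0.0],[-0.68,-0.21,-0.42,0.0,0.0,0.0],[-0.68,-0.21,-0.42,0.0,0.0,0.0],[-0.68,-0.21,-0.42,0.0,0.0,0.0],[-0.68,-0.21,-0.42,0.0,0.0,0.0],[-0.68,-0.22,-0.42,0.0,0.0,0.0],[-1.02,0.37,-0.54,0.2,0.28,0.56],[-0.95,0.45,-0.6,0.2,0.28,0.56]]
[[-0.87,0.51,-0.66,0.2,0.28,0.56],[-0.78,0.56,-0.72,0.2,0.28,0.56],[-0.69,0.6,-0.77,0.2,0.28,0.56],[-0.59,0.63,-0.82,0.2,0.29,0.56],[-0.48,0.65,-0.87,0.2,0.28,0.56],[-0.37,0.65,-0.91,0.2,0.29,0.56],[-0.26,0.65,-0.95,0.2,0.28,0.56],[-0.15,0.63,-0.98,0.2,0.29,0.56],[-0.04,0.6,-1.0,0.2,0.28,0.55],[0.06,0.55,-1.03,0.2,0.29,0.56]]
```

Request:
move_arm(plan=[[-0.68, -0.21, -0.42, 0, 0, 0], [-0.68, -0.21, -0.42, 0, 0, 0], [-0.68, -0.21, -0.42, 0, 0, 0], [-0.68, -0.21, -0.42, 0, 0, 0], [-0.68, -0.21, -0.42, 0, 0, 0], [-0.68, -0.21, -0.42, 0, 0, 0], [-0.68, -0.21, -0.42, 0, 0, 0], [-0.68, -0.22, -0.42, 0, 0, 0], [-1, 0.37, -0.54, 0.2, 0.28, 0.56], [-0.95, 0.45, -0.6, 0.2, 0.28, 0.56]], grip=100)

```text
time: 1.55
position: [0.3411, -0.4279, 0.2311]
orientation: [0.005, -0.685, 0.713, -0.151]
force: [-0.2, -0.0, -0.3]
gripper_width: 0.999
```

Request:
move_arm(plan=[[-0.87, 0.51, -0.66, 0.2, 0.28, 0.56], [-0.78, 0.56, -0.72, 0.2, 0.28, 0.56], [-0.69, 0.6, -0.77, 0.2, 0.28, 0.56], [-0.59, 0.63, -0.82, 0.2, 0.29, 0.56], [-0.48, 0.65, -0.87, 0.2, 0.28, 0.56], [-0.37, 0.65, -0.91, 0.2, 0.29, 0.56], [-0.26, 0.65, -0.95, 0.2, 0.28, 0.56], [-0.15, 0.63, -0.98, 0.2, 0.29, 0.56], [-0.04, 0.6, -1, 0.2, 0.28, 0.55], [0.06, 0.55, -1, 0.2, 0.29, 0.56]])

```text
time: 2.8
position: [0.4833, -0.3599, 0.3504]
orientation: [0.367, 0.659, -0.616, 0.226]
force: [0.0, 0.1, -0.4]
gripper_width: 1.001
```

```bash
python3 - <<'E'
from cup import *
print(bot.get_obs()['joint_pos'].round(2))
rt=toolrot(c,-lat); print(c,-lat)
plan([(cp-.07*c,rt,3),(cp+.034*c,rt,7)])
S=Cam('side'); T=Cam('top')
cv2.imwrite('pics/a1.png',np.hstack([crop(S.im,330,230,130,110,3),crop(T.im,400,130,130,110,3)])[:,:,::-1])
E
```

```text
[ 1.63  0.58 -1.11  2.13 -1.    0.04 -0.02]
[ 0.87945534 -0.3310295  -0.34202014] [-0.35227423 -0.93589682 -0.        ]
t 2.8 tcp [ 0.4833 -0.3599  0.3504] y [ 0.763 -0.029 -0.646] z [-0.154 -0.978 -0.138] F [ 0.   0.1 -0.4] g 1.001
!! limit [ 2.32  2.51 -1.46  0.47 -0.03  0.71]
!! limit [ 2.59  2.07 -1.66  0.47 -0.03  0.72]
!! limit [ 2.82  1.58 -1.83  0.47 -0.03  0.71]
[[2.32,2.51,-1.46,0.47,-0.03,0.71],[2.59,2.07,-1.66,0.47,-0.03,0.72],[2.82,1.58,-1.83,0.47,-0.03,0.71],[0.0,0.59,0.0,0.0,0.0,0.0],[0.0,0.59,0.0,0.0,0.0,0.0],[0.0,0.6,0.0,0.0,0.0,0.0],[0.0,0.59,0.0,0.0,0.0,0.0],[0.0,0.6,0.0,0.0,0.0,0.0],[0.0,0.59,0.0,0.0,0.0,0.0],[0.0,0.6,0.0,0.0,0.0,0.0]]
```

View pics/a1.png

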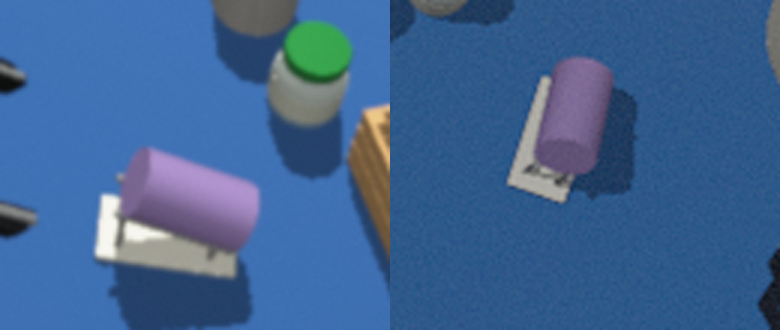

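The tool has hit joint limits (q5=-1, q6=0.04) and isn't on target. In the crops, the fingers at the left edge are still clear of the cup. I'll identify the arm's kinematics to pick a feasible tilt.

```bash
cat > fk.py <<'E'
from h import *
D=[([1.283,.689,-.195,1.565,.157,.902,-.215],[.19737,-.59226,.20615],R.from_quat([-0.11345917,0.69863559,-0.69730458,0.11314444]))]
def fk(q,k):
    ph,d1,d3,d5,d7,a1,a3,a6,f7,s7=k
    Z=lambda a:R.from_euler('z',a);Y=lambda a:R.from_euler('y',a)
    r=Z(ph+q[0]);p=r.apply([a1,0,d1]);r=r*Y(q[1])*Z(q[2]);p=p+r.apply([a3,0,d3]);r=r*Y(q[3])
    p=p+r.apply([-a3,0,0]);r=r*Z(q[4]);p=p+r.apply([0,0,d5]);r=r*Y(q[5]);p=p+r.apply([a6,0,0]);r=r*Z(q[6]);p=p+r.apply([0,0,d7])
    # tool y along flange z
    return p,r*Z(f7)*R.from_matrix([[1,0,0],[0,0,1],[0,-1,0]])
def res(k,D):
    e=[]
    for q,p,r in D:
        P,Q=fk(q,k); e+=list(P-p)+list((Q.inv()*r).as_rotvec()*.3)
    return np.array(e+list(1e-3*np.array(k[5:8])))
E
python3 - <<'E'
from fk import *
o=bot.get_obs(); D.append((o['joint_pos'],o['position'],R.from_quat(o['orientation'])))
print(list(o['joint_pos'].round(4)))
best=None
for ph in np.arange(-3,3.2,.75):
  for f7 in np.arange(-3,3.2,1.5):
    s=least_squares(res,[ph,.3,.35,.35,.25,0,0,0,f7,0],args=(D,))
    if best is None or s.cost<best.cost: best=s
print(best.cost,best.x.round(3),res(best.x,D).round(3))
E
```

```text
[np.float64(1.6301), np.float64(0.5752), np.float64(-1.1098), np.float64(2.1299), np.float64(-0.9997), np.float64(0.0435), np.float64(-0.0161)]
0.5327234219010185 [-3.218 -2.873  2.852 -0.243 -0.715  0.17   0.085  1.478  1.566  0.   ] [-0.     0.    -0.    -0.33   0.001 -0.883  0.    -0.     0.     0.076
 -0.001 -0.414  0.     0.     0.001]
```

```bash
cat > bf.py <<'E'
from fk import *
import itertools
D.append(([1.6301,.5752,-1.1098,2.1299,-.9997,.0435,-.0161],[.4833,-.3599,.3504],R.from_quat([0.367,0.659,-0.616,0.226])))
h=np.pi/2
def M(q,s,o):  # s signs for q2..q6 , o offsets
    return R.from_euler('y',s[0]*q[1]+o[0]*h)*R.from_euler('z',s[1]*q[2]+o[1]*h)*R.from_euler('y',s[2]*q[3]+o[2]*h)*R.from_euler('z',s[3]*q[4]+o[3]*h)*R.from_euler('y',s[4]*q[5]+o[4]*h)
out=[]
P=R.from_matrix([[1,0,0],[0,0,1],[0,-1,0]])
for s in itertools.product((1,-1),repeat=5):
  for o in itertools.product(range(4),repeat=5):
    if s[0]<0: continue
    A=[M(q,s,o).as_matrix()[:,2] for q,_,_ in D]   # flange z in base
    t=[r.apply([0,1,0]) for _,_,r in D]
    e=sum(abs(a[2]-b[2]) for a,b in zip(A,t))
    if e<.05: out.append((e,s,o))
out.sort(key=lambda x:x[0]); print(len(out))
# full orientation
fin=[]
for e,s,o in out:
  for s1 in(1,-1):
   for s7 in(1,-1):
    G=[]
    # unknown ph,f7: Rz(ph)*N_i*Rz(f7)=Q_i
    N=[R.from_euler('z',s1*q[0])*M(q,s,o)*R.from_euler('z',s7*q[6]) for q,_,_ in D]
    Q=[r*P.inv() for _,_,r in D]
    f=lambda x:np.concatenate([(R.from_euler('z',x[0])*n*R.from_euler('z',x[1])*q.inv()).as_rotvec() for n,q in zip(N,Q)])
    b=min((least_squares(f,[a,c]) for a in(-2,0,2) for c in(-2,0,2)),key=lambda z:z.cost)
    fin.append((b.cost,s1,s,s7,o,b.x.round(3)))
fin.sort(key=lambda x:x[0])
for x in fin[:12]: print(x)
E
python3 bf.py
```

```text
64
(np.float64(5.79166473757599), -1, (1, -1, 1, -1, 1), 1, (1, 0, 3, 0, 0), array([-2.274,  3.549]))
(np.float64(5.791664737579876), -1, (1, 1, 1, 1, 1), 1, (3, 0, 3, 0, 2), array([-2.274,  3.549]))
(np.float64(5.791664737596105), -1, (1, -1, 1, 1, 1), 1, (1, 0, 1, 0, 2), array([-2.274,  3.549]))
(np.float64(5.791664737603529), -1, (1, -1, -1, -1, 1), 1, (1, 2, 1, 2, 0), array([-2.274,  3.549]))
(np.float64(5.791664737614375), -1, (1, 1, -1, 1, 1), 1, (3, 2, 1, 2, 2), array([-2.274,  3.549]))
(np.float64(5.791664737616158), -1, (1, -1, -1, 1, 1), 1, (1, 2, 3, 2, 2), array([-2.274,  3.549]))
(np.float64(5.7916647376313), -1, (1, 1, -1, -1, 1), 1, (3, 2, 3, 2, 0), array([-2.274,  3.549]))
(np.float64(5.791664737634232), -1, (1, 1, 1, -1, 1), 1, (3, 0, 1, 0, 0), array([-2.274,  3.549]))
(np.float64(5.791664766884266), -1, (1, 1, 1, -1, -1), 1, (3, 0, 1, 2, 0), array([-2.274,  0.408]))
(np.float64(5.791664766906842), -1, (1, 1, -1, -1, -1), 1, (3, 2, 3, 0, 0), array([-2.274,  0.408]))
(np.float64(5.791664766999458), -1, (1, -1, -1, -1, -1), 1, (1, 2, 1, 0, 0), array([-2.274,  0.408]))
(np.float64(5.791664767032529), -1, (1, 1, -1, 1, -1), 1, (3, 2, 1, 0, 2), array([4.008, 0.408]))
```

The simple model doesn't fit, so I'll work empirically: use a steeper tool pitch and log the joints.

```bash
cat >> cup.py <<'E'
def tr(pitch,head=a,s=-1):
    p=np.radians(pitch); return toolrot([np.cos(head)*np.cos(p),np.sin(head)*np.cos(p),-np.sin(p)],[-s*np.sin(head),s*np.cos(head),0])
def log():
    o=bot.get_obs(); open('log.txt','a').write(repr([list(map(float,o[k])) for k in('joint_pos','position','orientation')])+'\n'); print('q',o['joint_pos'].round(2))
E
python3 - <<'E'
from cup import *
log()
plan([((.46,-.2,.28),tr(70),10)])
E
```

```text
q [ 1.63  0.58 -1.11  2.13 -1.    0.04 -0.02]
t 2.9 tcp [ 0.4835 -0.3602  0.3511] y [ 0.763 -0.03  -0.645] z [-0.153 -0.979 -0.135] F [ 0.6 -0.4 -1.5] g 1.001
[[0.42,0.14,-0.56,0.13,0.05,-0.28],[0.42,0.14,-0.56,0.13,0.05,-0.28],[0.42,0.15,-0.56,0.13,0.05,-0.29],[0.42,0.16,-0.57,0.13,0.05,-0.28],[0.42,0.16,-0.56,0.13,0.06,-0.29],[0.41,0.17,-0.57,0.13,0.05,-0.28],[0.41,0.17,-0.56,0.13,0.06,-0.29],[0.41,0.18,-0.57,0.13,0.05,-0.28],[0.4,0.19,-0.57,0.14,0.06,-0.29],[0.4,0.19,-0.56,0.13,0.05,-0.28]]
```

Request:
move_arm(plan=[[0.42, 0.14, -0.56, 0.13, 0.05, -0.28], [0.42, 0.14, -0.56, 0.13, 0.05, -0.28], [0.42, 0.15, -0.56, 0.13, 0.05, -0.29], [0.42, 0.16, -0.57, 0.13, 0.05, -0.28], [0.42, 0.16, -0.56, 0.13, 0.06, -0.29], [0.41, 0.17, -0.57, 0.13, 0.05, -0.28], [0.41, 0.17, -0.56, 0.13, 0.06, -0.29], [0.41, 0.18, -0.57, 0.13, 0.05, -0.28], [0.4, 0.19, -0.57, 0.14, 0.06, -0.29], [0.4, 0.19, -0.56, 0.13, 0.05, -0.28]])

```text
time: 4.15
position: [0.4624, -0.2002, 0.2683]
orientation: [-0.244, -0.663, 0.707, 0.004]
force: [1.7, -0.3, -0.1]
gripper_width: 1.0
```

```bash
python3 - <<'E'
from cup import *
log()
plan([((.48,-.2,.22),tr(70),10)])
S=Cam('side');T=Cam('top'); cv2.imwrite('pics/a2.png',np.hstack([cv2.resize(S.im,(400,250)),cv2.resize(T.im,(400,250))])[:,:,::-1])
E
```

```text
q [-0.03  0.35  0.47  2.2  -0.54  0.32 -1.06]
t 4.15 tcp [ 0.4624 -0.2002  0.2683] y [ 0.317 -0.12  -0.941] z [-0.351 -0.937  0.001] F [ 1.7 -0.3 -0.1] g 1.0
[[0.0,0.25,-0.03,0.0,0.0,0.0],[0.0,0.25,-0.03,0.0,0.0,0.0],[0.0,0.25,-0.02,0.0,0.0,0.0],[0.0,0.25,-0.03,0.0,0.0,0.0],[0.01,0.25,-0.02,0.0,0.0,0.0],[0.0,0.25,-0.03,0.0,0.0,0.0],[0.01,0.24,-0.02,0.0,0.0,0.01],[0.01,0.25,-0.03,0.0,0.0,0.0],[0.0,0.24,-0.02,0.0,0.01,0.01],[0.01,0.25,-0.03,0.0,0.0,0.0]]
```

View pics/a2.png

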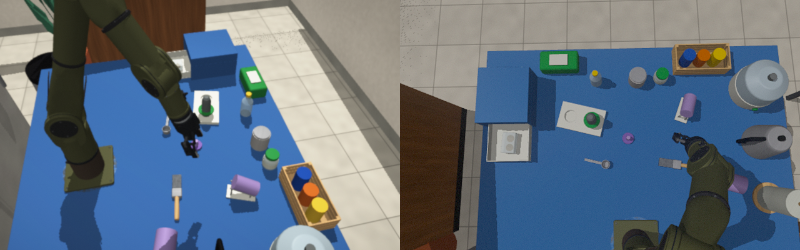

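The arm reconfigured and reached the pose; the picture shows the hand clear near the lid, over empty table. One quick axis search with three poses:

```bash
cat > ax.py <<'E'
from fk import *
import itertools
D.append(([1.6301,.5752,-1.1098,2.1299,-.9997,.0435,-.0161],None,None))
L=[eval(l) for l in open('log.txt')]
qs=[D[0][0]]+[l[0] for l in L]; Q=[D[0][2]]+[R.from_quat(l[2]) for l in L]
n=len(qs); Qr=[(Q[i]*Q[0].inv()).as_rotvec() for i in range(1,n)]
E=[v for k in range(3) for v in(np.eye(3)[k],-np.eye(3)[k])]
def rm(i,j): return np.array([R.from_rotvec(v*q[j]).as_matrix() for v in E for q in [qs[i]]])
seqs=np.array(list(itertools.product(range(6),repeat=6)))
N=[]
for i in range(n):
    A=np.broadcast_to(R.from_euler('z',qs[i][0]).as_matrix(),(len(seqs),3,3))
    for j in range(6): A=A@rm(i,j+1)[seqs[:,j]]
    N.append(A)
err=0
for i in range(1,n):
    v=R.from_matrix(N[i]@N[0].transpose(0,2,1)).as_rotvec(); t=Qr[i-1]
    err=err+abs(np.linalg.norm(v,axis=1)-np.linalg.norm(t))+abs(v[:,2]-t[2])
o=np.argsort(err)[:10]
for k in o: print(err[k].round(4),[('+x','-x','+y','-y','+z','-z')[m] for m in seqs[k]])
E
python3 ax.py
```

```text
0.1378 ['+x', '+y', '-y', '-y', '+y', '-x']
0.1378 ['+y', '-x', '+x', '+x', '-x', '-y']
0.1378 ['-y', '+x', '-x', '-x', '+x', '+y']
0.1378 ['-x', '-y', '+y', '+y', '-y', '+x']
0.2384 ['+x', '+z', '-y', '-y', '+z', '-y']
0.2384 ['-x', '+z', '+y', '+y', '+z', '+y']
0.2384 ['+y', '+z', '+x', '+x', '+z', '+x']
0.2384 ['-y', '+z', '-x', '-x', '+z', '-x']
0.2955 ['+y', '-x', '-y', '-y', '+x', '-x']
0.2955 ['-y', '+x', '+y', '+y', '-x', '+x']
```

Request:
move_arm(plan=[[0, 0.25, -0.03, 0, 0, 0], [0, 0.25, -0.03, 0, 0, 0], [0, 0.25, -0.03, 0, 0, 0], [0, 0.25, -0.03, 0, 0, 0], [0, 0.25, -0.03, 0, 0, 0], [0, 0, 0, 0, 0, 1], [0, 0, 0, 0, 0, 1], [0, 0, 0, 0, 0, 1], [0, 0, 0, 0, 0, 0], [0, 0, 0, 0, 0, 0]])

```text
time: 5.5
position: [0.4974, -0.2134, 0.3521]
orientation: [-0.345, -0.626, 0.691, -0.109]
force: [0.2, 0.6, -0.3]
gripper_width: 0.999
```

```bash
python3 - <<'E'
from cup import *
log()
plan([((.48,-.2,.22),tr(40),10)])
E
python3 ax.py
```

```text
q [ 0.2   0.18  0.15  2.28 -1.    0.04 -0.6 ]
t 5.5 tcp [ 0.4974 -0.2134  0.3521] y [ 0.582 -0.193 -0.79 ] z [-0.34  -0.94  -0.021] F [ 0.2  0.6 -0.3] g 0.999
[[0.38,0.41,-0.01,0.01,0.0,0.12],[0.39,0.4,-0.02,0.01,0.0,0.12],[0.4,0.39,-0.02,0.01,0.0,0.12],[0.41,0.39,-0.02,0.02,0.0,0.12],[0.41,0.38,-0.02,0.01,-0.01,0.12],[0.42,0.37,-0.02,0.02,0.0,0.12],[0.43,0.36,-0.02,0.01,-0.01,0.12],[0.44,0.35,-0.02,0.02,0.0,0.13],[0.44,0.33,-0.02,0.01,-0.01,0.12],[0.45,0.33,-0.02,0.02,0.0,0.13]]
0.3356 ['+y', '+z', '+x', '+x', '+z', '+x']
0.3356 ['-x', '+z', '+y', '+y', '+z', '+y']
0.3356 ['+x', '+z', '-y', '-y', '+z', '-y']
0.3356 ['-y', '+z', '-x', '-x', '+z', '-x']
0.3364 ['+y', '-x', '+x', '+x', '-x', '-y']
0.3364 ['+x', '+y', '-y', '-y', '+y', '-x']
0.3364 ['-y', '+x', '-x', '-x', '+x', '+y']
0.3364 ['-x', '-y', '+y', '+y', '-y', '+x']
0.5084 ['+y', '+z', '-y', '-y', '+y', '-y']
0.5084 ['-y', '+z', '+y', '+y', '-y', '+y']
```

Request:
move_arm(plan=[[0, 0, 0, 0, 1, 0], [0, 0, 0, 0, 1, 0], [0, 0, 0, 0, 1, 0], [0, 0, 0, 0, 1, 0], [0, 0, 0, 0, 1, 0], [0, 0, 0, 0, 1, 0], [0, 0, 0, 0, 1, 0], [0, 0, 0, 0, 1, 0], [0, 0, 0, 0, 1, 0], [0, 0, 0, 0, 1, 0]])

```text
time: 6.75
position: [0.4974, -0.2131, 0.3508]
orientation: [0.751, 0.484, -0.179, -0.411]
force: [0.2, -0.2, 0.3]
gripper_width: 1.0
```

```bash
python3 - <<'E'
from cup import *
log()
plan([((.48,-.2,.22),tr(40,s=1),10)])
E
python3 ax.py
```

```text
q [ 0.2   0.18  0.15  2.28 -1.    0.04 -2.35]
t 6.75 tcp [ 0.4974 -0.2131  0.3508] y [ 0.581 -0.193 -0.791] z [-0.667  0.445 -0.598] F [ 0.2 -0.2  0.3] g 1.0
[[-0.05,0.41,0.37,-0.1,0.79,-0.09],[-0.11,0.4,0.37,-0.1,0.79,-0.09],[-0.16,0.39,0.36,-0.1,0.79,-0.09],[-0.22,0.38,0.34,-0.1,0.79,-0.09],[-0.27,0.37,0.31,-0.09,0.79,-0.09],[-0.32,0.36,0.27,-0.09,0.79,-0.09],[-0.36,0.35,0.23,-0.1,0.79,-0.1],[-0.4,0.34,0.18,-0.09,0.79,-0.09],[-0.42,0.34,0.13,-0.1,0.79,-0.1],[-0.44,0.32,0.08,-0.09,0.8,-0.09]]
1.5192 ['-z', '+z', '-x', '-x', '+z', '-y']
1.5192 ['-z', '+z', '+x', '+x', '+z', '+y']
1.5192 ['-z', '+z', '-y', '-y', '+z', '+x']
1.5192 ['-z', '+z', '+y', '+y', '+z', '-x']
1.7022 ['-z', '+z', '-x', '+x', '-x', '-z']
1.7022 ['-z', '+z', '+x', '-x', '+x', '-z']
1.7022 ['-z', '+z', '+y', '-y', '+y', '-z']
1.7022 ['-z', '+z', '-y', '+y', '-y', '-z']
1.7399 ['+y', '+z', '-x', '-z', '+y', '-y']
1.7399 ['-y', '+z', '+x', '-z', '-y', '+y']
```

```bash
cat log.txt | cut -c1-400; sed -i 's/^qs=.*/qs=[l[0] for l in L]; Q=[R.from_quat(l[2]) for l in L]/' ax.py; python3 ax.py; python3 -c "
from h import *
o=bot.get_obs();print(o['joint_vel'].round(2),o['joint_efforts'].round(1))"
```

```text
[[1.6300942691479516, 0.5751896804425574, -1.1097880825583142, 2.129905079568205, -0.9997114746780387, 0.04346551950675938, -0.01610005816220919], [0.4835117136636953, -0.3601515566713299, 0.35113092509252586], [0.3665394448584902, 0.6581635375841502, -0.6170406952904415, 0.22744312148982485]]
[[-0.03208278692752021, 0.34636129857036047, 0.46833629937003957, 2.2034578260615736, -0.5391072031160186, 0.31958117508702055, -1.0558813022098987], [0.46236953051513807, -0.20022870685795563, 0.2682722811345405], [-0.24360621111293862, -0.663452837437757, 0.7074364280141766, 0.004477356533767032]]
[[0.19771395968701133, 0.18077645649873839, 0.14968464302614828, 2.278450536124309, -0.9998891373297704, 0.0430816722848593, -0.602467188112011], [0.497370086685542, -0.21336351765665687, 0.35211966859304433], [-0.34498161996905946, -0.6256522253944364, 0.6911166020987106, -0.10910919780680839]]
[[0.19704987664021906, 0.18315430121307974, 0.1498237071384207, 2.278564596145092, -0.9999534881074513, 0.04310937889386863, -2.3534913257820604], [0.4974356168978744, -0.21307423577193824, 0.35081025026508694], [0.7512387691910568, 0.4843080209823595, -0.178715599116659, -0.41127458845500064]]
0.7599 ['-z', '+z', '+x', '-z', '+x', '+x']
0.7599 ['-z', '+z', '-x', '-z', '-x', '-x']
0.7599 ['-z', '+z', '+y', '-z', '+y', '+y']
0.7599 ['-z', '+z', '-y', '-z', '-y', '-y']
0.8523 ['-z', '+z', '+x', '-z', '+y', '+x']
0.8523 ['-z', '+z', '-x', '-z', '-y', '-x']
0.8523 ['-z', '+z', '+y', '-z', '-x', '+y']
0.8523 ['-z', '+z', '-y', '-z', '+x', '-y']
0.8572 ['-z', '+z', '-y', '+x', '-z', '+x']
0.8572 ['-z', '+z', '+y', '-x', '-z', '-x']
[ 0.    0.    0.   -0.   -0.   -0.   -1.38] [  0.  -25.8   0.8 -15.4  -0.1  -1.4   1.5]
```

```bash
sed -i "s/from_euler('z',qs\[i\]\[0\])/from_euler('z',-qs[i][0])/; s/^qs=.*/qs=[D[0][0]]+[l[0] for l in L]; Q=[D[0][2]]+[R.from_quat(l[2]) for l in L]/" ax.py; python3 ax.py
```

```text
0.007 ['+y', '-z', '+y', '-z', '+y', '-z']
0.007 ['-y', '-z', '-y', '-z', '-y', '-z']
0.007 ['+x', '-z', '+x', '-z', '+x', '-z']
0.007 ['-x', '-z', '-x', '-z', '-x', '-z']
0.8746 ['+y', '+x', '-y', '+x', '-y', '+x']
0.8746 ['-y', '-x', '+y', '-x', '+y', '-x']
0.8746 ['-x', '+y', '+x', '+y', '+x', '+y']
0.8746 ['+x', '-y', '-x', '-y', '-x', '-y']
0.938 ['-y', '-x', '-y', '-z', '-y', '-z']
0.938 ['+y', '+x', '+y', '-z', '+y', '-z']
```

The kinematic structure matches: (−z, y, −z, y, −z, y, −z). I'll fit the lengths and check which grasp tilts are feasible with the joint limits.

```bash
cat >> fk.py <<'E'
SG=np.array([-1,1,-1,1,-1,1,-1])
LO=np.array([-3.01,-.46,-1.47,.13,-1,.04,-2.66]);HI=np.array([3.01,2.08,1.51,2.56,4.14,2.09,2.66])
def load():
    L=[eval(l) for l in open('log.txt')]
    DD=[(SG*np.array(D[0][0]),np.array(D[0][1]),D[0][2])]+[(SG*np.array(l[0]),np.array(l[1]),R.from_quat(l[2])) for l in L]
    best=None
    for ph in(0,1.57,3.14,-1.57):
      for f7 in(0,1.57,3.14,-1.57):
        s=least_squares(res,[ph,.35,.4,.4,.25,0,0,0,f7,0],args=(DD,))
        if best is None or s.cost<best.cost:best=s
    return best
def ik(K,g,rt,q0s=None,n=25,rng=np.random.default_rng(0)):
    t=np.array(g)+rt.apply([0,.011,0]); sol=[]
    m=.03
    for i in range(n):
        q0=q0s[i] if q0s is not None and i<len(q0s) else rng.uniform(LO,HI)
        def f(q):
            P,Q=fk(SG*q,K); return np.r_[(P-t)*5,(Q.inv()*rt).as_rotvec()]
        s=least_squares(f,np.clip(q0,LO+m,HI-m),bounds=(LO+.02,HI-.02),max_nfev=60)
        if s.cost<1e-5: sol.append(s.x)
    return sol
E
python3 - <<'E'
from fk import *; from cup import *
b=load(); print(b.cost,b.x.round(4)); np.save('K.npy',b.x); K=b.x
G=cp+.03*c
peg=[.572,.198]; ap=np.arctan2(peg[1],peg[0])
for pit in(20,30,40,50,60):
  for s in(-1,1):
    A=ik(K,G,tr(pit,s=s)); A2=ik(K,G-.1*c,tr(pit,s=s))
    F=ik(K,[*peg,.13],tr(pit+70,head=ap,s=s)); F2=ik(K,[*peg,.25],tr(pit+70,head=ap,s=s))
    print(pit,s,len(A),len(A2),len(F),len(F2),*( [x[0].round(2) for x in(A,F) if x]))
E
```

```text
1.309463666996869 [ 3.0436  0.2384 -0.0539 -0.4411  0.1771 -0.0452 -0.1939 -0.0547 -1.0133
  0.    ]
20 -1 0 0 9 6 [-0.41 -0.24 -0.03  1.8   3.14  1.56  2.13]
20 1 0 0 10 11 [-0.4  -0.24 -0.03  1.8   3.14  1.56 -1.01]
30 -1 0 0 8 5 [ 0.79 -0.42 -1.13  1.66  2.75  1.65  2.03]
30 1 0 0 6 8 [-1.33  0.16  1.05  1.31  2.98  1.57 -1.13]
40 -1 0 0 2 7 [-0.73  0.44  0.47  0.82  2.91  1.57  2.06]
40 1 0 0 10 7 [-0.76  0.45  0.52  0.82  2.88  1.57 -1.08]
50 -1 0 0 5 8 [-0.95  0.91  1.46  0.6   1.98  1.62  1.98]
50 1 0 0 2 5 [-0.21  0.6  -0.47  0.58  3.46  1.67 -0.96]
60 -1 0 0 7 0 [-0.73  0.89  1.2   0.37  2.1   1.76  2.05]
60 1 0 0 7 0 [-0.67  0.81  0.85  0.37  2.43  1.77 -1.08]
```

```bash
sed -i 's/\[\[1,0,0\],\[0,0,1\],\[0,-1,0\]\]/[[1,0,0],[0,0,-1],[0,1,0]]/' fk.py; cat > feas.py <<'E'
from fk import *; from cup import *
b=load(); print(b.cost,b.x.round(4)); np.save('K.npy',b.x); K=b.x
if b.cost>1e-3: raise SystemExit
G=cp+.03*c
peg=[.572,.198]; ap=np.arctan2(peg[1],peg[0])
for pit in(20,30,40,50):
  for s in(-1,1):
    A=ik(K,G,tr(pit,s=s)); A2=ik(K,G-.1*c,tr(pit,s=s))
    F=ik(K,[*peg,.13],tr(pit+70,head=ap,s=s)); F2=ik(K,[*peg,.25],tr(pit+70,head=ap,s=s))
    print(pit,s,len(A),len(A2),len(F),len(F2)); [print('   ',y.round(2)) for x in(A,F) for y in x[:2]]
E
time python3 feas.py
```

```text
0.00048156917314298194 [-5.5500e-02  3.6240e-01  5.2120e-01  3.3920e-01  3.4430e-01  1.9000e-03
  5.6000e-03 -1.7800e-02  4.6661e+00  0.0000e+00]
20 -1 6 0 3 9
    [-0.1   1.4   0.62  2.34  3.13  1.69  0.86]
    [-0.18  1.46  0.74  2.34  3.11  1.68  0.71]
    [ 0.24  1.25 -1.4   1.67  1.26  1.38 -2.59]
    [-0.86  0.95  0.85  1.68 -0.87  0.93 -0.89]
20 1 7 0 9 7
    [ 0.95  1.5  -0.81  2.34  3.25  1.59 -0.67]
    [ 0.2   1.27  0.21  2.34  3.17  1.68 -1.81]
    [ 0.16  1.03 -1.04  1.67  1.01  1.06  0.69]
    [ 0.01  0.9  -0.7   1.68  0.74  0.85  0.9 ]
30 -1 7 0 6 5
    [ 0.37  1.1  -0.02  2.32  3.18  1.32  1.56]
    [-0.26  1.41  0.93  2.32  3.36  1.47  0.56]
    [-0.22  0.88 -0.31  1.49  0.27  0.99 -1.84]
    [ 0.08  1.07 -0.98  1.48  0.83  1.25 -2.27]
30 1 9 0 7 11
    [-0.    1.19  0.51  2.32  3.29  1.37 -2.1 ]
    [ 0.76  1.21 -0.57  2.32  3.06  1.33 -1.03]
    [-0.07  0.94 -0.61  1.49  0.53  1.07  1.09]
    [-0.09  0.93 -0.56  1.49  0.49  1.05  1.12]
40 -1 7 9 3 5
    [0.01 1.05 0.5  2.24 3.43 1.02 1.02]
    [ 0.65  1.03 -0.42  2.24  2.96  0.97  1.97]
    [-0.57  0.99  0.38  1.28 -0.29  1.28 -1.39]
    [-0.46  0.97  0.15  1.28 -0.12  1.26 -1.53]
40 1 13 15 10 10
    [ 0.57  1.   -0.31  2.24  3.02  0.95 -1.29]
    [ 0.44  0.98 -0.13  2.24  3.12  0.94 -1.48]
    [-0.55  0.99  0.33  1.28 -0.26  1.28  1.72]
    [-0.08  1.06 -0.69  1.27  0.54  1.37  1.12]
50 -1 5 7 7 6
    [ 0.41  0.89 -0.1   2.12  3.1   0.56  1.65]
    [ 0.56  0.92 -0.31  2.12  2.88  0.59  1.95]
    [-0.33  1.09 -0.14  1.04  0.11  1.54 -1.69]
    [-0.25  1.11 -0.36  1.04  0.26  1.57 -1.8 ]
50 1 12 11 8 12
    [ 0.63  0.94 -0.41  2.12  2.79  0.62 -1.06]
    [ 0.79  1.02 -0.66  2.13  2.59  0.72 -0.75]
    [-0.32  1.09 -0.18  1.04  0.13  1.55  1.43]
    [ 0.02  1.43 -1.45  1.02  1.07  1.97  0.86]
real	4m14.274s
user	4m12.516s
sys	0m0.155s
```

```bash
cat > f2.py <<'E'
from fk import *; from cup import *
K=np.load('K.npy'); G=cp+.03*c
peg=[.572,.198]; ap=np.arctan2(peg[1],peg[0]); rng=np.random.default_rng(1)
def show(n,A):
    A=[x for x in A if x[4]<1.3]; A.sort(key=lambda x:abs(x[2])); print(n,len(A),A[0].round(2) if A else '')
for pit in(55,60,65):
    y=tr(pit).apply([0,1,0])
    for s in(-1,):
        sd=lambda q7:[np.array([az,q2,q3,1.6,-q3,.5,q7]) for az,q2,q3 in((.4,.8,0),(-.2,.9,.7),(.9,.9,-.7))]
        show((pit,'grasp'),ik(K,G,tr(pit,s=s),sd(-1.5),3)); show((pit,'back'),ik(K,G-.1*y,tr(pit,s=s),sd(-1.5),3))
        se=lambda q7:[np.array([az,q2,q3,1.,-q3,1.6,q7]) for az,q2,q3 in((-.35,.9,0),(-.8,.9,.7),(.1,.9,-.7))]
        for z in(.12,.22): show((pit,'peg',z),ik(K,[*peg,z],tr(pit+70,head=ap,s=s),se(-1.6),3))
E
time timeout 200 python3 f2.py
```

```text
(55, 'grasp') 0 
(55, 'back') 0 
(55, 'peg', 0.12) 0 
(55, 'peg', 0.22) 1 [-0.26  1.09 -0.4   0.85  0.26  1.87 -1.8 ]
(60, 'grasp') 0 
(60, 'back') 0 
(60, 'peg', 0.12) 0 
(60, 'peg', 0.22) 2 [-0.21  1.2  -0.7   0.7   0.48  2.06 -1.9 ]
(65, 'grasp') 0 
(65, 'back') 0 
(65, 'peg', 0.12) 3 [-0.39  1.33  0.    0.6  -0.    2.   -1.62]
(65, 'peg', 0.22) 0 
real	0m13.384s
user	0m13.214s
sys	0m0.240s
```

```bash
cat >> fk.py <<'E'
def jplan(K,qs_n):
    o=bot.get_obs(); q=np.array(o['joint_pos']); p,r=fk(SG*q,K); print('model err',(p-o['position']).round(4)); rows=[]
    for qt,n in qs_n:
        for k in range(n,0,-1):
            q=q+(np.array(qt)-q)/k; P,Q=fk(SG*q,K)
            v=np.r_[r.inv().apply(P-p)/.025,(r.inv()*Q).as_rotvec()/np.radians(10)].round(2)+0.
            if abs(v).max()>1: print('!!',v)
            p=p+r.apply(v[:3]*.025); r=r*R.from_rotvec(v[3:]*np.radians(10)); rows.append(v.tolist())
            if k%5==1: print('  tcp',p.round(3),'y',r.apply([0,1,0]).round(2),q.round(2))
    for i in range(0,len(rows),10): print(str(rows[i:i+10]).replace(' ',''))
E
python3 - <<'E'
from fk import *; from cup import *
K=np.load('K.npy'); y=tr(45).apply([0,1,0]); G=cp+.03*c
A=ik(K,G-.09*y,tr(45,s=1),[np.array([.5,.95,-.2,2.18,3.,.75,-1.3]),np.array([.4,.95,0,2.18,3.1,.75,-1.5])],2)
print([x.round(2) for x in A]); np.save('qpre.npy',A[0])
jplan(K,[(A[0],40)])
E
```

```text
[]Traceback (most recent call last):
  File "<stdin>", line 4, in <module>
IndexError: list index out of range
```

```bash
python3 - <<'E'
from fk import *; from cup import *
K=np.load('K.npy'); G=cp+.03*c
sd=[np.array([.5,.95,-.2,2.18,3.,.75,-1.3])]
for pit in(40,45,50):
  y=tr(pit).apply([0,1,0])
  for n,g in(('back6',G-.06*y),('back9',G-.09*y),('up6',G+[0,0,.06]),('up9',G+[0,0,.09]),('mix',G-.06*c+[0,0,.05]),('G',G)):
    A=ik(K,g,tr(pit,s=1),sd,1); print(pit,n,A[0].round(2) if A else None)
E
```

```text
40 back6 None
40 back9 None
40 up6 None
40 up9 [ 0.54  0.78 -0.27  2.24  3.    0.74 -1.34]
40 mix None
40 G None
45 back6 None
45 back9 None
45 up6 None
45 up9 None
45 mix None
45 G [ 0.52  0.95 -0.24  2.18  3.01  0.76 -1.33]
50 back6 None
50 back9 None
50 up6 [ 0.71  0.83 -0.53  2.12  2.59  0.54 -0.85]
50 up9 [ 0.63  0.74 -0.4   2.1   2.65  0.42 -0.98]
50 mix None
50 G None
```

```bash
sed -i 's/max_nfev=60/max_nfev=400,method="dogbox"/; s/if s.cost<1e-5/if s.cost<5e-5/' fk.py; time python3 - <<'E'
from fk import *; from cup import *
K=np.load('K.npy'); G=cp+.03*c
sd=[np.array([.5,.95,-.2,2.18,3.,.75,-1.3]),np.array([.4,.8,0,2.2,2.9,.6,-1.4])]
for pit in(40,45,50):
  y=tr(pit).apply([0,1,0])
  for n,g in(('back6',G-.06*y),('back9',G-.09*y),('up6',G+[0,0,.06]),('up9',G+[0,0,.09]),('mix',G-.06*c+[0,0,.05]),('G',G)):
    A=ik(K,g,tr(pit,s=1),sd,2); print(pit,n,A[0].round(2) if A else None)
E
```

```text
40 back6 [ 0.54  0.91 -0.26  2.38  3.05  1.   -1.36]
40 back9 [ 0.55  0.86 -0.27  2.45  3.05  1.03 -1.37]
40 up6 [ 0.53  0.85 -0.26  2.25  3.03  0.82 -1.35]
40 up9 [ 0.54  0.78 -0.27  2.24  3.01  0.74 -1.35]
40 mix [ 0.55  0.82 -0.27  2.41  3.04  0.95 -1.37]
40 G [ 0.53  0.99 -0.25  2.24  3.05  0.95 -1.35]
45 back6 [ 0.53  0.84 -0.25  2.31  3.01  0.78 -1.35]
45 back9 [ 0.54  0.78 -0.26  2.37  3.01  0.79 -1.36]
45 up6 [ 0.52  0.81 -0.24  2.18  2.98  0.63 -1.33]
45 up9 [ 0.52  0.74 -0.24  2.17  2.97  0.55 -1.33]
45 mix [ 0.54  0.76 -0.26  2.34  3.    0.74 -1.36]
45 G [ 0.52  0.94 -0.24  2.18  3.01  0.76 -1.34]
50 back6 [ 0.52  0.79 -0.23  2.23  2.96  0.57 -1.33]
50 back9 [ 0.52  0.73 -0.24  2.28  2.96  0.56 -1.33]
50 up6 [ 0.5   0.77 -0.21  2.11  2.93  0.44 -1.3 ]
50 up9 [ 0.49  0.71 -0.2   2.1   2.92  0.37 -1.3 ]
50 mix [ 0.52  0.72 -0.24  2.27  2.96  0.55 -1.33]
50 G [ 0.5   0.91 -0.22  2.12  2.97  0.58 -1.31]
real	0m2.609s
user	0m2.136s
sys	0m0.092s
```

```bash
python3 - <<'E'
from fk import *; from cup import *
K=np.load('K.npy'); y=tr(45).apply([0,1,0]); G=cp+.03*c
A=ik(K,G-.09*y,tr(45,s=1),[np.array([.5,.95,-.2,2.18,3.,.75,-1.3])],1)
jplan(K,[(A[0],40)])
E
```

```text
model err [-0.0029  0.0012 -0.0031]
  tcp [ 0.473 -0.181  0.288] y [ 0.44 -0.13 -0.89] [ 0.24  0.26  0.1   2.29 -0.5   0.14 -2.23]
  tcp [ 0.425 -0.174  0.234] y [ 0.25 -0.12 -0.96] [ 0.28  0.33  0.05  2.3   0.    0.23 -2.1 ]
  tcp [ 0.375 -0.196  0.195] y [ 0.07 -0.19 -0.98] [ 0.33  0.41 -0.    2.31  0.5   0.32 -1.98]
  tcp [ 0.346 -0.242  0.175] y [-0.02 -0.33 -0.94] [ 0.37  0.48 -0.06  2.32  1.    0.41 -1.86]
  tcp [ 0.357 -0.292  0.165] y [ 0.01 -0.47 -0.88] [ 0.41  0.56 -0.11  2.33  1.5   0.51 -1.73]
  tcp [ 0.409 -0.32   0.156] y [ 0.18 -0.54 -0.82] [ 0.45  0.63 -0.16  2.35  2.01  0.6  -1.61]
  tcp [ 0.487 -0.304  0.146] y [ 0.43 -0.48 -0.77] [ 0.5   0.71 -0.21  2.36  2.51  0.69 -1.48]
  tcp [ 0.56  -0.232  0.139] y [ 0.66 -0.25 -0.71] [ 0.54  0.78 -0.26  2.37  3.01  0.79 -1.36]
[[0.17,0.26,0.45,0.19,-0.72,-0.06],[0.18,0.26,0.46,0.2,-0.72,-0.06],[0.2,0.26,0.47,0.21,-0.71,-0.07],[0.22,0.26,0.47,0.2,-0.72,-0.09],[0.23,0.26,0.47,0.21,-0.71,-0.09],[0.25,0.26,0.47,0.21,-0.71,-0.1],[0.26,0.26,0.46,0.21,-0.71,-0.11],[0.28,0.26,0.45,0.21,-0.7,-0.11],[0.28,0.25,0.44,0.2,-0.71,-0.12],[0.
[... 347 characters left out ...]
.16,-0.7,-0.1]]
[[0.17,0.24,0.32,0.17,-0.69,-0.1],[0.14,0.23,0.34,0.17,-0.7,-0.08],[0.11,0.23,0.34,0.18,-0.69,-0.07],[0.08,0.22,0.36,0.18,-0.69,-0.07],[0.06,0.22,0.37,0.19,-0.68,-0.06],[0.04,0.22,0.39,0.19,-0.68,-0.05],[0.01,0.21,0.42,0.22,-0.67,-0.04],[-0.01,0.21,0.44,0.22,-0.66,-0.04],[-0.02,0.2,0.47,0.24,-0.66,-0.03],[-0.04,0.19,0.51,0.25,-0.64,-0.03]]
[[-0.05,0.19,0.55,0.26,-0.64,-0.03],[-0.06,0.18,0.58,0.29,-0.62,-0.04],[-0.06,0.17,0.62,0.3,-0.61,-0.03],[-0.05,0.17,0.67,0.31,-0.6,-0.04],[-0.05,0.15,0.7,0.34,-0.58,-0.04],[-0.04,0.15,0.74,0.34,-0.57,-0.06],[-0.01,0.14,0.79,0.37,-0.56,-0.06],[0.0,0.12,0.82,0.37,-0.54,-0.08],[0.03,0.12,0.86,0.39,-0.53,-0.1],[0.07,0.11,0.89,0.4,-0.51,-0.11]]
```

```bash
python3 - <<'E'
from fk import *; from cup import *
K=np.load('K.npy'); y=tr(45).apply([0,1,0]); G=cp+.03*c
A=ik(K,G-.08*y+[0,0,.06],tr(45,s=1),[np.array([.5,.95,-.2,2.18,3.,.75,-1.3])],1)
jplan(K,[(A[0],40)])
E
```

```text
model err [-0.0029  0.0012 -0.0031]
  tcp [ 0.481 -0.188  0.303] y [ 0.47 -0.16 -0.87] [ 0.24  0.24  0.1   2.28 -0.5   0.11 -2.23]
  tcp [ 0.449 -0.183  0.259] y [ 0.33 -0.15 -0.93] [ 0.28  0.3   0.05  2.29 -0.    0.18 -2.1 ]
  tcp [ 0.414 -0.199  0.225] y [ 0.2  -0.2  -0.96] [ 0.33  0.36 -0.01  2.3   0.49  0.25 -1.98]
  tcp [ 0.395 -0.235  0.206] y [ 0.13 -0.31 -0.94] [ 0.37  0.41 -0.06  2.3   0.99  0.32 -1.85]
  tcp [ 0.404 -0.274  0.198] y [ 0.16 -0.43 -0.89] [ 0.41  0.47 -0.11  2.31  1.49  0.39 -1.73]
  tcp [ 0.445 -0.297  0.195] y [ 0.28 -0.48 -0.83] [ 0.46  0.53 -0.16  2.31  1.99  0.47 -1.6 ]
  tcp [ 0.506 -0.287  0.193] y [ 0.47 -0.43 -0.77] [ 0.5   0.59 -0.21  2.32  2.48  0.54 -1.48]
  tcp [ 0.567 -0.235  0.192] y [ 0.66 -0.25 -0.71] [ 0.55  0.65 -0.26  2.32  2.98  0.61 -1.35]
[[0.14,0.2,0.33,0.15,-0.72,-0.04],[0.15,0.2,0.33,0.15,-0.71,-0.05],[0.16,0.21,0.34,0.16,-0.72,-0.05],[0.17,0.2,0.35,0.16,-0.71,-0.07],[0.19,0.2,0.34,0.16,-0.71,-0.06],[0.19,0.21,0.34,0.16,-0.71,-0.08],[0.21,0.2,0.33,0.16,-0.71,-0.08],[0.21,0.2,0.33,0.15,-0.7,-0.08],[0.22,0.2,0.33,0.16,-0.71,-0.1],[0.22,
[... 331 characters left out ...]
5,0.13,-0.7,-0.07]]
[[0.13,0.18,0.25,0.13,-0.7,-0.07],[0.11,0.19,0.25,0.13,-0.69,-0.06],[0.1,0.18,0.27,0.14,-0.7,-0.05],[0.07,0.19,0.27,0.14,-0.69,-0.05],[0.06,0.18,0.29,0.15,-0.69,-0.04],[0.04,0.17,0.3,0.16,-0.68,-0.03],[0.03,0.18,0.32,0.16,-0.68,-0.04],[0.01,0.17,0.34,0.18,-0.68,-0.02],[0.01,0.17,0.37,0.19,-0.67,-0.03],[-0.01,0.16,0.39,0.2,-0.66,-0.02]]
[[-0.02,0.16,0.42,0.21,-0.66,-0.02],[-0.01,0.16,0.45,0.23,-0.65,-0.03],[-0.02,0.15,0.48,0.23,-0.64,-0.03],[-0.02,0.15,0.51,0.26,-0.64,-0.03],[-0.01,0.14,0.54,0.26,-0.62,-0.04],[0.0,0.13,0.58,0.28,-0.62,-0.04],[0.02,0.13,0.6,0.29,-0.61,-0.06],[0.03,0.12,0.64,0.3,-0.6,-0.07],[0.05,0.12,0.67,0.32,-0.59,-0.08],[0.08,0.11,0.69,0.32,-0.58,-0.09]]
```

Sending the first half, then checking the joints.

Request:
move_arm(plan=[[0.14, 0.2, 0.33, 0.15, -0.72, -0.04], [0.15, 0.2, 0.33, 0.15, -0.71, -0.05], [0.16, 0.21, 0.34, 0.16, -0.72, -0.05], [0.17, 0.2, 0.35, 0.16, -0.71, -0.07], [0.19, 0.2, 0.34, 0.16, -0.71, -0.06], [0.19, 0.21, 0.34, 0.16, -0.71, -0.08], [0.21, 0.2, 0.33, 0.16, -0.71, -0.08], [0.21, 0.2, 0.33, 0.15, -0.7, -0.08], [0.22, 0.2, 0.33, 0.16, -0.71, -0.1], [0.22, 0.2, 0.31, 0.15, -0.71, -0.09]])

```text
time: 8.0
position: [0.4518, -0.1828, 0.262]
orientation: [0.415, 0.646, -0.621, -0.157]
force: [0.6, -0.7, 0.1]
gripper_width: 1.003
```

Request:
move_arm(plan=[[0.23, 0.2, 0.3, 0.15, -0.7, -0.09], [0.23, 0.2, 0.3, 0.14, -0.71, -0.1], [0.22, 0.2, 0.29, 0.14, -0.7, -0.1], [0.22, 0.2, 0.28, 0.14, -0.71, -0.1], [0.21, 0.19, 0.26, 0.13, -0.7, -0.09], [0.2, 0.2, 0.27, 0.13, -0.7, -0.09], [0.19, 0.19, 0.25, 0.13, -0.71, -0.09], [0.18, 0.19, 0.25, 0.13, -0.7, -0.09], [0.17, 0.2, 0.25, 0.13, -0.7, -0.08], [0.15, 0.19, 0.25, 0.13, -0.7, -0.07]])

```text
time: 9.25
position: [0.3995, -0.2354, 0.2076]
orientation: [0.087, -0.576, 0.798, -0.152]
force: [0.5, -0.2, 0.1]
gripper_width: 0.999
```

```bash
python3 - <<'E'
from fk import *; from cup import *
log(); K=load().x; np.save('K.npy',K); y=tr(45).apply([0,1,0]); G=cp+.03*c
A=ik(K,G-.08*y+[0,0,.06],tr(45,s=1),[np.array([.5,.95,-.2,2.18,3.,.75,-1.3])],1)
plan([],None)
jplan(K,[(A[0],20)])
E
```

```text
q [-0.03  0.45  0.4   2.32  0.36  0.18 -1.26]
t 9.25 tcp [ 0.3995 -0.2354  0.2076] y [ 0.143 -0.29  -0.946] z [ 0.314 -0.894  0.321] F [ 0.5 -0.2  0.1] g 0.999
model err [ 0.002   0.0152 -0.0078]
  tcp [ 0.369 -0.253  0.18 ] y [ 0.02 -0.39 -0.92] [ 0.11  0.5   0.23  2.33  1.01  0.3  -1.28]
  tcp [ 0.392 -0.295  0.175] y [ 0.1  -0.49 -0.86] [ 0.26  0.55  0.06  2.34  1.67  0.41 -1.31]
  tcp [ 0.472 -0.301  0.176] y [ 0.36 -0.48 -0.8 ] [ 0.4   0.59 -0.11  2.35  2.32  0.52 -1.34]
  tcp [ 0.567 -0.235  0.192] y [ 0.66 -0.25 -0.71] [ 0.54  0.64 -0.27  2.36  2.98  0.64 -1.36]
[[0.42,0.23,-0.06,-0.02,-0.72,-0.19],[0.39,0.22,-0.02,0.0,-0.72,-0.18],[0.35,0.22,0.02,0.01,-0.72,-0.16],[0.33,0.21,0.06,0.03,-0.72,-0.16],[0.29,0.21,0.11,0.06,-0.71,-0.14],[0.26,0.21,0.17,0.08,-0.7,-0.13],[0.24,0.19,0.22,0.1,-0.7,-0.12],[0.22,0.2,0.29,0.14,-0.7,-0.11],[0.19,0.18,0.35,0.16,-0.68,-0.11],[0.18,0.17,0.41,0.2,-0.67,-0.1]]
[[0.18,0.17,0.48,0.23,-0.65,-0.1],[0.16,0.16,0.56,0.26,-0.65,-0.1],[0.17,0.14,0.61,0.3,-0.62,-0.1],[0.17,0.13,0.69,0.32,-0.61,-0.11],[0.19,0.11,0.74,0.36,-0.59,-0.12],[0.2,0.1,0.81,0.38,-0.57,-0.13],[0.23,0.08,0.86,0.41,-0.55,-0.14],[0.26,0.06,0.91,0.43,-0.53,-0.16],[0.3,0.04,0.96,0.46,-0.51,-0.17],[0.33,0.02,1.0,0.47,-0.49,-0.2]]
```

Request:
move_arm(plan=[[0.42, 0.23, -0.06, -0.02, -0.72, -0.19], [0.39, 0.22, -0.02, 0, -0.72, -0.18], [0.35, 0.22, 0.02, 0.01, -0.72, -0.16], [0.33, 0.21, 0.06, 0.03, -0.72, -0.16], [0.29, 0.21, 0.11, 0.06, -0.71, -0.14], [0.26, 0.21, 0.17, 0.08, -0.7, -0.13], [0.24, 0.19, 0.22, 0.1, -0.7, -0.12], [0.22, 0.2, 0.29, 0.14, -0.7, -0.11], [0.19, 0.18, 0.35, 0.16, -0.68, -0.11], [0.18, 0.17, 0.41, 0.2, -0.67, -0.1]])

```text
time: 10.5
position: [0.3758, -0.3031, 0.1802]
orientation: [0.55, -0.368, 0.657, -0.361]
force: [0.5, 0.1, -0.3]
gripper_width: 0.997
```

```bash
python3 - <<'E'
from fk import *; from cup import *
log(); b=load(); K=b.x; np.save('K.npy',K); print(b.cost,K.round(3)); y=tr(45).apply([0,1,0]); G=cp+.03*c
plan([(G-.08*y+[0,0,.06],tr(45,s=1),10)])
E
```

```text
q [-0.09  0.61  0.55  2.37  1.68  0.13 -1.45]
0.0009937564208143275 [-7.400e-02  3.320e-01  5.350e-01  3.350e-01  3.260e-01 -1.200e-02
  2.600e-02  4.000e-03  4.649e+00  0.000e+00]
t 10.5 tcp [ 0.3758 -0.3031  0.1802] y [ 0.07  -0.468 -0.881] z [ 0.988 -0.086  0.125] F [ 0.5  0.1 -0.3] g 0.997
[[-0.31,-0.11,0.74,0.39,-0.64,-0.1],[-0.22,-0.06,0.78,0.39,-0.64,-0.1],[-0.14,-0.01,0.8,0.39,-0.64,-0.11],[-0.05,0.04,0.81,0.39,-0.63,-0.1],[0.03,0.09,0.81,0.39,-0.64,-0.11],[0.12,0.14,0.79,0.39,-0.63,-0.1],[0.2,0.2,0.77,0.39,-0.64,-0.1],[0.27,0.25,0.72,0.39,-0.63,-0.11],[0.34,0.3,0.67,0.39,-0.64,-0.1],[0.41,0.35,0.61,0.38,-0.63,-0.11]]
```

Request:
move_arm(plan=[[-0.31, -0.11, 0.74, 0.39, -0.64, -0.1], [-0.22, -0.06, 0.78, 0.39, -0.64, -0.1], [-0.14, -0.01, 0.8, 0.39, -0.64, -0.11], [-0.05, 0.04, 0.81, 0.39, -0.63, -0.1], [0.03, 0.09, 0.81, 0.39, -0.64, -0.11], [0.12, 0.14, 0.79, 0.39, -0.63, -0.1], [0.2, 0.2, 0.77, 0.39, -0.64, -0.1], [0.27, 0.25, 0.72, 0.39, -0.63, -0.11], [0.34, 0.3, 0.67, 0.39, -0.64, -0.1], [0.41, 0.35, 0.61, 0.38, -0.63, -0.11]])

```text
time: 11.75
position: [0.5669, -0.235, 0.1917]
orientation: [0.691, 0.149, 0.383, -0.595]
force: [0.1, -0.2, 0.0]
gripper_width: 0.998
```

```bash
python3 - <<'E'
from fk import *; from cup import *
log(); y=tr(45).apply([0,1,0]); G=cp+.03*c
plan([(G-.08*y,tr(45,s=1),4),(G,tr(45,s=1),6)])
S=Cam('side');T=Cam('top'); cv2.imwrite('pics/a3.png',np.hstack([crop(S.im,310,220,130,110,3),crop(T.im,400,130,130,110,3)])[:,:,::-1])
E
```

```text
q [ 0.37  0.66 -0.12  2.44  2.97  0.76 -1.46]
t 11.75 tcp [ 0.5669 -0.235   0.1917] y [ 0.662 -0.248 -0.707] z [0.352 0.936 0.001] F [ 0.1 -0.2  0. ] g 0.998
[[-0.42,0.42,0.0,0.0,0.0,0.0],[-0.43,0.42,0.0,0.0,0.0,0.0],[-0.42,0.42,0.0,0.0,0.0,0.0],[-0.43,0.42,0.01,-0.01,0.0,0.0],[0.0,0.53,0.0,0.0,0.0,0.0],[0.0,0.53,0.0,0.0,0.0,0.0],[0.0,0.54,0.0,0.0,0.0,0.0],[0.0,0.53,0.0,0.0,0.0,0.0],[0.0,0.54,0.0,0.0,0.0,0.0],[0.0,0.53,0.0,0.0,0.0,0.0]]
```

View pics/a3.png

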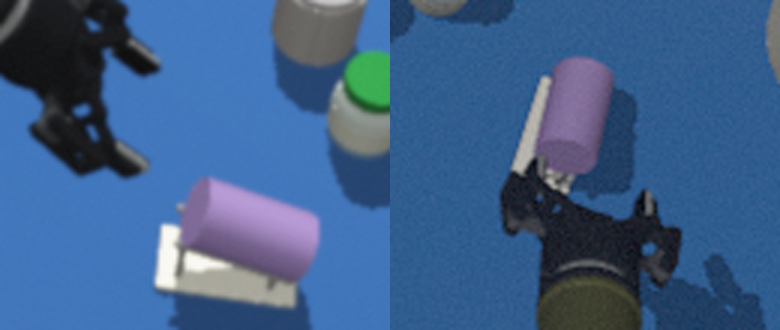

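The hand is behind and above the cup, well oriented. Fingertips: side mid ≈(358,258), top mid ≈(467,191). I'll compare these with the projected fingertip point.

```bash
python3 - <<'E'
from cup import *
o=bot.get_obs();r=R.from_quat(o['orientation']);p=o['position']
for n in('side','top'):
    C=Cam(n); print(n,C.proj([p+r.apply([0,y,z]) for y in(-.005,) for z in(-.05,0,.05)]).round(1).tolist())
E
```

```text
side [[365.8, 285.8], [367.8, 267.2], [369.8, 249.5]]
top [[483.8, 189.5], [465.6, 183.1], [447.5, 176.7]]
```

Request:
move_arm(plan=[[-0.42, 0.42, 0, 0, 0, 0], [-0.43, 0.42, 0, 0, 0, 0], [-0.42, 0.42, 0, 0, 0, 0], [-0.42, 0.42, 0, 0, 0, 0], [0, 0.53, 0, 0, 0, 0], [0, 0.53, 0, 0, 0, 0], [0, 0.54, 0, 0, 0, 0], [0, 0, 0, 0, 0, 0], [0, 0, 0, 0, 0, 0], [0, 0, 0, 0, 0, 0]])

```text
time: 13.2
position: [0.5932, -0.246, 0.1065]
orientation: [0.691, 0.149, 0.386, -0.593]
force: [-0.1, -0.8, -0.4]
gripper_width: 1.002
```

```bash
python3 - <<'E'
from fk import *; from cup import *
log(); G=cp+.03*c
plan([(G,tr(45,s=1),5)])
S=Cam('side');T=Cam('top'); cv2.imwrite('pics/a4.png',np.hstack([crop(S.im,320,230,130,110,3),crop(T.im,400,130,130,110,3)])[:,:,::-1])
E
```

```text
q [ 0.37  0.89 -0.13  2.4   2.99  0.94 -1.46]
t 13.2 tcp [ 0.5932 -0.246   0.1065] y [ 0.664 -0.252 -0.705] z [0.356 0.934 0.002] F [-0.1 -0.8 -0.4] g 1.002
[[-0.02,0.33,0.01,0.0,0.0,0.0],[-0.02,0.33,0.01,0.0,-0.01,0.01],[-0.02,0.34,0.01,0.0,0.0,0.0],[-0.02,0.33,0.01,0.01,-0.01,0.01],[-0.02,0.34,0.01,0.0,0.0,0.0]]
```

View pics/a4.png

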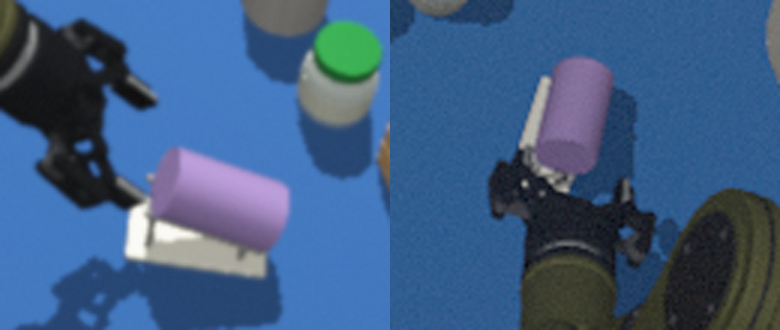

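```bash
python3 - <<'E'
from cup import *
o=bot.get_obs();r=R.from_quat(o['orientation']);p=o['position']
for n,m in(('side',(370,280.7)),('top',(463,188.3))):
    C=Cam(n); print(n,C.proj([p+r.apply([0,y,0]) for y in(-.03,-.02,-.01,0)]).round(1).tolist(),'obs',m, 'cup',C.proj([cp,cp+.03*c,cp+.1*c]).round(1).tolist())
E
```

```text
side [[369.7, 282.6], [372.4, 284.5], [375.0, 286.3], [377.6, 288.2]] obs (370, 280.7) cup [[373.8, 290.0], [384.7, 293.6], [409.8, 302.0]]
top [[459.5, 184.0], [459.6, 182.1], [459.7, 180.3], [459.7, 178.4]] obs (463, 188.3) cup [[457.2, 181.8], [459.2, 173.5], [463.6, 154.8]]
```

Request:
move_arm(plan=[[-0.02, 0.33, 0.01, 0, 0, 0], [-0.02, 0.33, 0.01, 0, 0, 0], [-0.02, 0.34, 0.01, 0, 0, 0], [-0.02, 0.33, 0.01, 0, 0, 0], [-0.02, 0.34, 0.01, 0, 0, 0], [0, 0, 0, 0, 0, 0], [0, 0, 0, 0, 0, 0], [0, 0, 0, 0, 0, 0], [0, 0, 0, 0, 0, 0], [0, 0, 0, 0, 0, 0]])

```text
time: 14.65
position: [0.62, -0.2547, 0.0752]
orientation: [0.691, 0.149, 0.386, -0.593]
force: [-0.4, 0.3, -0.9]
gripper_width: 1.0
```

Request:
move_arm(plan=[[0, 0, 0, 0, 0, 0], [0, 0, 0, 0, 0, 0], [0, 0, 0, 0, 0, 0], [0, 0, 0, 0, 0, 0], [0, 0, 0, 0, 0, 0], [0, 0, 0, 0, 0, 0], [0, 0, 0, 0, 0, 0], [0, 0, 0, 0, 0, 0], [0, 0, 0, 0, 0, 0], [0, 0, 0, 0, 0, 0]], grip=0)

```text
time: 15.9
position: [0.6203, -0.2543, 0.0754]
orientation: [0.69, 0.149, 0.386, -0.593]
force: [-2.1, 1.6, 5.3]
gripper_width: 0.643
```

```bash
python3 - <<'E'
from fk import *; from cup import *
log(); K=load(); print(K.cost); K=K.x; np.save('K.npy',K)
peg=np.array([.572,.198]); ap=np.arctan2(peg[1],peg[0])
H=ik(K,[*peg,.24],tr(115,head=ap,s=1),[np.array([-.4,1.04,.1,1.15,0,1.4,1.55])],1)
print(H)
plan([(cp+.03*c+[0,0,.15],None,10)])
E
```

```text
q [ 0.37  0.96 -0.13  2.32  3.    0.93 -1.46]
0.0014390548320103844
[array([-0.4286412 ,  0.91677736,  0.06409649,  1.06557334, -0.04038154,
        1.5968832 ,  1.54680824])]
t 15.9 tcp [ 0.6203 -0.2543  0.0754] y [ 0.664 -0.251 -0.704] z [0.355 0.935 0.002] F [-2.1  1.6  5.3] g 0.643
[[0.42,-0.42,0.0,0.0,0.0,0.0],[0.43,-0.42,0.0,0.0,0.0,0.0],[0.42,-0.42,0.0,0.0,0.0,0.0],[0.43,-0.42,0.0,0.0,0.0,0.0],[0.42,-0.43,0.0,0.0,0.0,0.0],[0.43,-0.42,0.0,0.0,0.0,0.0],[0.42,-0.43,0.0,0.0,0.0,0.0],[0.43,-0.42,0.0,0.0,0.0,0.0],[0.42,-0.43,0.0,0.0,0.0,0.0],[0.43,-0.42,-0.01,0.0,0.0,0.0]]
```

Request:
move_arm(plan=[[0.42, -0.42, 0, 0, 0, 0], [0.43, -0.42, 0, 0, 0, 0], [0.42, -0.42, 0, 0, 0, 0], [0.43, -0.42, 0, 0, 0, 0], [0.42, -0.43, 0, 0, 0, 0], [0.43, -0.42, 0, 0, 0, 0], [0.42, -0.43, 0, 0, 0, 0], [0.43, -0.42, 0, 0, 0, 0], [0.42, -0.43, 0, 0, 0, 0], [0.43, -0.42, 0, 0, 0, 0]])

```text
time: 17.15
position: [0.6194, -0.2549, 0.2264]
orientation: [0.691, 0.149, 0.386, -0.593]
force: [-0.6, -0.8, 0.3]
gripper_width: 0.646
```

```bash
python3 - <<'E'
from fk import *; from cup import *
log(); K=np.load('K.npy')
peg=np.array([.572,.198]); ap=np.arctan2(peg[1],peg[0])
H=ik(K,[*peg,.30],tr(115,head=ap,s=1),[np.array([-.4,1.04,.1,1.15,0,1.4,1.55])],1)
print(bot.get_obs()['gripper_width'])
jplan(K,[(H[0],30)])
S=Cam('side');T=Cam('top'); cv2.imwrite('pics/a5.png',np.hstack([crop(S.im,300,180,130,130,3),crop(T.im,400,110,130,130,3)])[:,:,::-1])
E
```

```text
q [ 0.36  0.6  -0.09  2.26  2.95  0.52 -1.43]
0.6459648141055322
model err [-0.0001 -0.0007 -0.0003]
!! [ 1.3   0.33 -0.24 -0.27 -0.15 -0.35]
!! [ 1.21  0.32 -0.29 -0.3  -0.14 -0.32]
!! [ 1.09  0.29 -0.33 -0.32 -0.14 -0.27]
  tcp [ 0.71  -0.328  0.314] y [ 0.67 -0.58 -0.47] [ 0.23  0.65 -0.06  2.05  2.45  0.72 -0.93]
  tcp [ 0.724 -0.362  0.376] y [ 0.49 -0.8  -0.34] [ 0.09  0.69 -0.04  1.83  1.96  0.92 -0.44]
  tcp [ 0.692 -0.333  0.38 ] y [ 0.21 -0.9  -0.39] [-0.04  0.74 -0.01  1.62  1.46  1.12  0.06]
  tcp [ 0.649 -0.223  0.336] y [-0.06 -0.81 -0.59] [-0.17  0.79  0.01  1.4   0.96  1.33  0.55]
!! [-0.78 -0.76  1.01  0.3  -0.41  0.35]
!! [-0.77 -0.76  1.16  0.35 -0.44  0.32]
!! [-0.73 -0.76  1.3   0.39 -0.49  0.29]
!! [-0.69 -0.74  1.43  0.42 -0.54  0.25]
  tcp [ 0.612 -0.036  0.288] y [-0.25 -0.53 -0.81] [-0.3   0.83  0.04  1.19  0.46  1.53  1.05]
!! [-0.61 -0.7   1.56  0.45 -0.57  0.2 ]
!! [-0.53 -0.66  1.67  0.47 -0.63  0.16]
!! [-0.41 -0.61  1.76  0.49 -0.67  0.12]
!! [-0.29 -0.55  1.85  0.49 -0.71  0.07]
!! [-0.16 -0.48  1.9   0.48 -0.75  0.04]
  tcp [0.568 0.197 0.29 ] y [-0.
[... 424 characters left out ...]
09,-0.16,-0.21,-0.31,-0.13,0.16],[-0.04,-0.23,-0.15,-0.27,-0.15,0.22],[-0.16,-0.32,-0.08,-0.22,-0.16,0.26],[-0.27,-0.38,0.01,-0.18,-0.17,0.31],[-0.37,-0.46,0.11,-0.12,-0.19,0.34],[-0.48,-0.53,0.21,-0.07,-0.21,0.37],[-0.56,-0.58,0.33,0.0,-0.24,0.39],[-0.64,-0.65,0.45,0.06,-0.27,0.39],[-0.69,-0.68,0.59,0.13,-0.29,0.4],[-0.74,-0.73,0.73,0.18,-0.33,0.39]]
[[-0.77,-0.75,0.87,0.25,-0.37,0.38],[-0.78,-0.76,1.01,0.3,-0.41,0.35],[-0.77,-0.76,1.16,0.35,-0.44,0.32],[-0.73,-0.76,1.3,0.39,-0.49,0.29],[-0.69,-0.74,1.43,0.42,-0.54,0.25],[-0.61,-0.7,1.56,0.45,-0.57,0.2],[-0.53,-0.66,1.67,0.47,-0.63,0.16],[-0.41,-0.61,1.76,0.49,-0.67,0.12],[-0.29,-0.55,1.85,0.49,-0.71,0.07],[-0.16,-0.48,1.9,0.48,-0.75,0.04]]
```

View pics/a5.png

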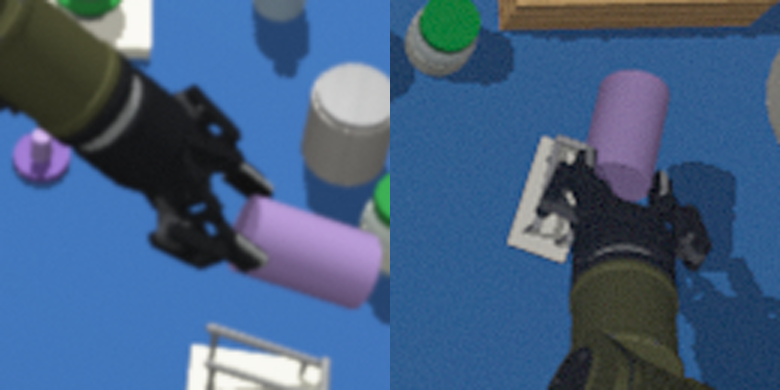

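The cup is held and lifted clear of the cradle; both views show it between the fingers. I'll plan a smaller wrist swing towards the peg.

```bash
python3 - <<'E'
from fk import *; from cup import *
K=np.load('K.npy')
peg=np.array([.572,.198]); ap=np.arctan2(peg[1],peg[0])
H=ik(K,[*peg,.29],tr(115,head=ap,s=1),[np.array([-.4,1.04,.1,1.15,0,1.4,1.55])],1)
jplan(K,[([.15,.55,-.05,2.08,1.6,.32,.0],16),(H[0],34)])
E
```

```text
model err [-0.0002 -0.0008 -0.0003]
  tcp [ 0.619 -0.262  0.229] y [ 0.63 -0.33 -0.7 ] [ 0.34  0.6  -0.09  2.25  2.87  0.51 -1.34]
  tcp [ 0.608 -0.276  0.232] y [ 0.54 -0.41 -0.73] [ 0.28  0.58 -0.07  2.19  2.45  0.45 -0.89]
  tcp [ 0.6   -0.26   0.231] y [ 0.46 -0.43 -0.78] [ 0.21  0.57 -0.06  2.14  2.02  0.38 -0.45]
  tcp [ 0.604 -0.219  0.23 ] y [ 0.41 -0.37 -0.83] [ 0.15  0.55 -0.05  2.08  1.6   0.32  0.  ]
  tcp [ 0.638 -0.24   0.252] y [ 0.38 -0.49 -0.78] [ 0.08  0.59 -0.04  1.95  1.41  0.48  0.18]
  tcp [ 0.658 -0.239  0.269] y [ 0.29 -0.59 -0.76] [-0.    0.64 -0.02  1.79  1.17  0.69  0.41]
  tcp [ 0.66  -0.205  0.273] y [ 0.16 -0.62 -0.77] [-0.09  0.69 -0.    1.63  0.92  0.89  0.64]
  tcp [ 0.649 -0.139  0.267] y [ 0.01 -0.57 -0.82] [-0.17  0.74  0.02  1.47  0.68  1.09  0.86]
  tcp [ 0.631 -0.043  0.26 ] y [-0.13 -0.46 -0.88] [-0.26  0.78  0.03  1.31  0.44  1.3   1.09]
  tcp [0.604 0.073 0.262] y [-0.26 -0.31 -0.91] [-0.34  0.83  0.05  1.15  0.2   1.5   1.32]
!! [-0.17 -0.26  1.02  0.22 -0.35  0.11]
!! [-0.14 -0.23  1.02  0.22 -0.37  0.1 ]
  tcp [0.568 0.196 0.28 ] y [-0.4  
[... 1109 characters left out ...]
6]]
[[-0.11,-0.25,0.33,0.0,-0.08,0.17],[-0.14,-0.28,0.38,0.01,-0.09,0.17],[-0.17,-0.29,0.42,0.04,-0.1,0.18],[-0.19,-0.32,0.47,0.05,-0.11,0.18],[-0.21,-0.32,0.51,0.08,-0.12,0.19],[-0.23,-0.34,0.56,0.09,-0.14,0.18],[-0.24,-0.34,0.61,0.1,-0.15,0.18],[-0.26,-0.35,0.65,0.13,-0.16,0.18],[-0.27,-0.36,0.69,0.13,-0.19,0.18],[-0.27,-0.36,0.74,0.16,-0.19,0.17]]
[[-0.27,-0.35,0.77,0.16,-0.22,0.16],[-0.27,-0.36,0.82,0.18,-0.23,0.16],[-0.26,-0.34,0.85,0.18,-0.24,0.15],[-0.26,-0.34,0.89,0.2,-0.27,0.15],[-0.24,-0.32,0.92,0.2,-0.28,0.13],[-0.23,-0.31,0.94,0.22,-0.29,0.13],[-0.22,-0.3,0.97,0.21,-0.32,0.13],[-0.19,-0.27,0.99,0.22,-0.33,0.11],[-0.17,-0.26,1.02,0.22,-0.35,0.11],[-0.14,-0.23,1.02,0.22,-0.37,0.1]]
```

```bash
python3 - <<'E'
from fk import *; from cup import *
K=np.load('K.npy')
peg=np.array([.572,.198]); ap=np.arctan2(peg[1],peg[0])
H=ik(K,[*peg,.29],tr(115,head=ap,s=1),[np.array([-.4,1.04,.1,1.15,0,1.4,1.55])],1)
jplan(K,[([.15,.55,-.05,2.08,1.6,.32,.0],10)])
E
```

```text
model err [-0.0002 -0.0008 -0.0003]
  tcp [ 0.604 -0.273  0.232] y [ 0.5  -0.43 -0.75] [ 0.25  0.58 -0.07  2.17  2.28  0.42 -0.72]
  tcp [ 0.604 -0.219  0.23 ] y [ 0.41 -0.37 -0.83] [ 0.15  0.55 -0.05  2.08  1.6   0.32  0.  ]
[[0.09,-0.01,-0.39,-0.28,-0.21,0.07],[0.02,-0.03,-0.29,-0.24,-0.19,0.11],[-0.05,-0.06,-0.18,-0.19,-0.18,0.14],[-0.1,-0.08,-0.07,-0.14,-0.17,0.15],[-0.12,-0.11,0.05,-0.09,-0.16,0.16],[-0.12,-0.13,0.17,-0.04,-0.15,0.17],[-0.11,-0.16,0.29,0.01,-0.14,0.16],[-0.08,-0.17,0.4,0.06,-0.14,0.15],[-0.04,-0.19,0.51,0.1,-0.13,0.12],[0.03,-0.2,0.6,0.13,-0.13,0.1]]
```

Request:
move_arm(plan=[[0.09, -0.01, -0.39, -0.28, -0.21, 0.07], [0.02, -0.03, -0.29, -0.24, -0.19, 0.11], [-0.05, -0.06, -0.18, -0.19, -0.18, 0.14], [-0.1, -0.08, -0.07, -0.14, -0.17, 0.15], [-0.12, -0.11, 0.05, -0.09, -0.16, 0.16], [-0.12, -0.13, 0.17, -0.04, -0.15, 0.17], [-0.11, -0.16, 0.29, 0.01, -0.14, 0.16], [-0.08, -0.17, 0.4, 0.06, -0.14, 0.15], [-0.04, -0.19, 0.51, 0.1, -0.13, 0.12], [0.03, -0.2, 0.6, 0.13, -0.13, 0.1]])

```text
time: 18.5
position: [0.601, -0.2173, 0.2269]
orientation: [0.783, 0.115, 0.225, -0.569]
force: [-5.4, 5.2, -4.4]
gripper_width: 0.648
```

```bash
python3 - <<'E'
from fk import *; from cup import *
log();K=np.load('K.npy')
peg=np.array([.572,.198]); ap=np.arctan2(peg[1],peg[0])
H=ik(K,[*peg,.29],tr(115,head=ap,s=1),[np.array([-.4,1.04,.1,1.15,0,1.4,1.55])],1)
jplan(K,[(H[0],34)])
E
```

```text
q [-0.15  0.58  0.44  2.12  2.57  0.04 -1.  ]
model err [-0.009  -0.0003 -0.0054]
!! [ 1.33  0.07 -0.01 -0.13 -0.07 -0.36]
!! [ 1.26  0.07 -0.06 -0.17 -0.06 -0.34]
!! [ 1.18  0.09 -0.11 -0.18 -0.05 -0.31]
!! [ 1.08  0.08 -0.14 -0.2  -0.05 -0.27]
  tcp [ 0.696 -0.232  0.283] y [ 0.57 -0.47 -0.68] [-0.19  0.62  0.39  1.99  2.27  0.24 -0.7 ]
  tcp [ 0.764 -0.248  0.354] y [ 0.6  -0.63 -0.49] [-0.23  0.66  0.34  1.82  1.88  0.48 -0.33]
  tcp [ 0.771 -0.248  0.387] y [ 0.49 -0.76 -0.43] [-0.27  0.71  0.28  1.65  1.5   0.73  0.05]
  tcp [ 0.74  -0.211  0.369] y [ 0.28 -0.81 -0.51] [-0.31  0.75  0.23  1.49  1.11  0.97  0.42]
  tcp [ 0.69  -0.121  0.318] y [ 0.05 -0.72 -0.69] [-0.35  0.79  0.18  1.32  0.73  1.22  0.8 ]
!! [-0.65 -0.45  1.03  0.32 -0.34  0.3 ]
!! [-0.63 -0.44  1.12  0.34 -0.38  0.29]
!! [-0.59 -0.42  1.2   0.37 -0.41  0.26]
  tcp [0.633 0.024 0.275] y [-0.18 -0.47 -0.86] [-0.39  0.84  0.12  1.16  0.34  1.46  1.17]
!! [-0.56 -0.41  1.26  0.39 -0.44  0.24]
!! [-0.5  -0.39  1.32  0.41 -0.48  0.22]
!! [-0.44 -0.37  1.37  0.43 -0.52  0.19]
!! [-0.37 -0.33  1.42  0.43 -0.54  0.17]

[... 636 characters left out ...]
15],[-0.1,-0.2,0.01,-0.15,-0.05,0.19],[-0.19,-0.23,0.08,-0.11,-0.06,0.22],[-0.28,-0.27,0.15,-0.08,-0.08,0.25],[-0.36,-0.3,0.23,-0.04,-0.1,0.28],[-0.43,-0.34,0.31,0.0,-0.11,0.3],[-0.5,-0.37,0.4,0.04,-0.14,0.32]]
[[-0.55,-0.39,0.49,0.08,-0.16,0.33],[-0.59,-0.41,0.57,0.13,-0.19,0.34],[-0.63,-0.43,0.68,0.16,-0.22,0.34],[-0.66,-0.44,0.76,0.21,-0.25,0.34],[-0.66,-0.45,0.86,0.24,-0.28,0.33],[-0.66,-0.45,0.96,0.28,-0.31,0.32],[-0.65,-0.45,1.03,0.32,-0.34,0.3],[-0.63,-0.44,1.12,0.34,-0.38,0.29],[-0.59,-0.42,1.2,0.37,-0.41,0.26],[-0.56,-0.41,1.26,0.39,-0.44,0.24]]
[[-0.5,-0.39,1.32,0.41,-0.48,0.22],[-0.44,-0.37,1.37,0.43,-0.52,0.19],[-0.37,-0.33,1.42,0.43,-0.54,0.17],[-0.3,-0.31,1.44,0.44,-0.58,0.14]]
```

```bash
python3 - <<'E'
from fk import *; from cup import *
K=np.load('K.npy')
p,r=fk(SG*np.array([0,.64,-.02,1.79,1.17,.69,.41]),K)
plan([(p-r.apply([0,.011,0]),r,10)])
E
```

```text
t 18.5 tcp [ 0.601  -0.2173  0.2269] y [ 0.436 -0.326 -0.839] z [ 0.221  0.942 -0.252] F [-5.4  5.2 -4.4] g 0.648
[[0.29,-0.01,-0.08,-0.18,-0.02,0.04],[0.29,-0.01,-0.08,-0.18,-0.02,0.04],[0.29,-0.01,-0.09,-0.18,-0.02,0.05],[0.29,0.0,-0.09,-0.18,-0.02,0.04],[0.29,-0.01,-0.09,-0.18,-0.02,0.05],[0.28,0.0,-0.09,-0.18,-0.02,0.05],[0.28,-0.01,-0.09,-0.17,-0.02,0.04],[0.29,0.0,-0.09,-0.18,-0.02,0.05],[0.28,-0.01,-0.09,-0.17,-0.01,0.04],[0.29,0.0,-0.09,-0.18,-0.02,0.05]]
```

Request:
move_arm(plan=[[0.29, -0.01, -0.08, -0.18, -0.02, 0.04], [0.29, -0.01, -0.08, -0.18, -0.02, 0.04], [0.29, -0.01, -0.09, -0.18, -0.02, 0.05], [0.29, 0, -0.09, -0.18, -0.02, 0.04], [0.29, -0.01, -0.09, -0.18, -0.02, 0.05], [0.28, 0, -0.09, -0.18, -0.02, 0.05], [0.28, -0.01, -0.09, -0.17, -0.02, 0.04], [0.29, 0, -0.09, -0.18, -0.02, 0.05], [0.28, -0.01, -0.09, -0.17, -0.01, 0.04], [0.29, 0, -0.09, -0.18, -0.02, 0.05]])

```text
time: 19.75
position: [0.6485, -0.2408, 0.2604]
orientation: [0.857, 0.071, 0.214, -0.464]
force: [0.2, 0.9, -0.8]
gripper_width: 0.65
```

```bash
python3 - <<'E'
from fk import *; from cup import *
log();K=np.load('K.npy')
peg=np.array([.572,.198]); ap=np.arctan2(peg[1],peg[0])
plan([([*peg,.29],tr(115,head=ap,s=1),20)])
E
```

```text
q [-0.21  0.64  0.33  1.89  1.03  0.46  0.48]
t 19.75 tcp [ 0.6485 -0.2408  0.2604] y [ 0.32  -0.56  -0.764] z [ 0.301  0.825 -0.478] F [ 0.2  0.9 -0.8] g 0.65
[[-0.2,-0.56,0.66,0.15,-0.19,0.21],[-0.19,-0.54,0.68,0.15,-0.19,0.21],[-0.19,-0.52,0.7,0.15,-0.19,0.21],[-0.19,-0.49,0.72,0.15,-0.19,0.21],[-0.18,-0.47,0.74,0.15,-0.19,0.21],[-0.17,-0.44,0.76,0.15,-0.19,0.21],[-0.16,-0.42,0.77,0.15,-0.19,0.21],[-0.15,-0.39,0.79,0.15,-0.19,0.21],[-0.14,-0.36,0.8,0.15,-0.19,0.21],[-0.13,-0.34,0.81,0.15,-0.19,0.21]]
[[-0.11,-0.32,0.83,0.15,-0.19,0.21],[-0.1,-0.29,0.84,0.14,-0.19,0.21],[-0.08,-0.27,0.84,0.15,-0.19,0.21],[-0.06,-0.24,0.85,0.14,-0.19,0.21],[-0.04,-0.22,0.86,0.14,-0.19,0.2],[-0.02,-0.2,0.87,0.15,-0.19,0.21],[0.0,-0.18,0.87,0.14,-0.19,0.2],[0.03,-0.16,0.87,0.15,-0.19,0.21],[0.05,-0.14,0.88,0.14,-0.19,0.2],[0.07,-0.12,0.87,0.15,-0.19,0.21]]
```

Request:
move_arm(plan=[[-0.2, -0.56, 0.66, 0.15, -0.19, 0.21], [-0.19, -0.54, 0.68, 0.15, -0.19, 0.21], [-0.19, -0.52, 0.7, 0.15, -0.19, 0.21], [-0.19, -0.49, 0.72, 0.15, -0.19, 0.21], [-0.18, -0.47, 0.74, 0.15, -0.19, 0.21], [-0.17, -0.44, 0.76, 0.15, -0.19, 0.21], [-0.16, -0.42, 0.77, 0.15, -0.19, 0.21], [-0.15, -0.39, 0.79, 0.15, -0.19, 0.21], [-0.14, -0.36, 0.8, 0.15, -0.19, 0.21], [-0.13, -0.34, 0.81, 0.15, -0.19, 0.21]])

```text
time: 21.0
position: [0.6079, -0.0214, 0.269]
orientation: [0.811, 0.017, -0.028, -0.584]
force: [0.7, -0.0, -1.3]
gripper_width: 0.647
```

Request:
move_arm(plan=[[-0.11, -0.32, 0.83, 0.15, -0.19, 0.21], [-0.1, -0.29, 0.84, 0.14, -0.19, 0.21], [-0.08, -0.27, 0.84, 0.15, -0.19, 0.21], [-0.06, -0.24, 0.85, 0.14, -0.19, 0.21], [-0.04, -0.22, 0.86, 0.14, -0.19, 0.2], [-0.02, -0.2, 0.87, 0.15, -0.19, 0.21], [0, -0.18, 0.87, 0.14, -0.19, 0.2], [0.03, -0.16, 0.87, 0.15, -0.19, 0.21], [0.05, -0.14, 0.88, 0.14, -0.19, 0.2], [0.07, -0.12, 0.87, 0.15, -0.19, 0.21]])

```text
time: 22.25
position: [0.5671, 0.1966, 0.2803]
orientation: [0.706, -0.036, -0.266, -0.655]
force: [0.1, -0.1, -0.5]
gripper_width: 0.644
```

```bash
python3 - <<'E'
from fk import *; from cup import *
log()
peg=np.array([.572,.198]); ap=np.arctan2(peg[1],peg[0])
plan([([*peg,.26],tr(115,head=ap,s=1),10)])
S=Cam('side');T=Cam('top'); cv2.imwrite('pics/a6.png',np.hstack([crop(S.im,270,80,130,130,3),crop(T.im,230,130,130,130,3)])[:,:,::-1])
np.savez('a6.npz',S=S.im,T=T.im)
E
```

```text
q [-0.27  0.86 -0.32  1.04  0.16  1.7   1.36]
t 22.25 tcp [0.5671 0.1966 0.2803] y [-0.4   -0.139 -0.906] z [-0.328  0.945  0.001] F [ 0.1 -0.1 -0.5] g 0.644
[[0.05,0.11,0.0,0.0,0.0,0.0],[0.05,0.11,0.0,0.0,0.0,0.0],[0.05,0.11,0.0,0.0,0.0,0.0],[0.05,0.11,0.0,0.0,0.0,0.0],[0.05,0.11,0.0,0.0,0.0,0.0],[0.06,0.11,0.0,0.0,0.0,0.0],[0.05,0.11,0.0,0.0,0.0,0.0],[0.06,0.11,0.0,0.0,0.0,0.0],[0.05,0.1,-0.01,0.0,0.0,0.0],[0.06,0.11,0.0,0.0,0.01,-0.01]]
```

View pics/a6.png

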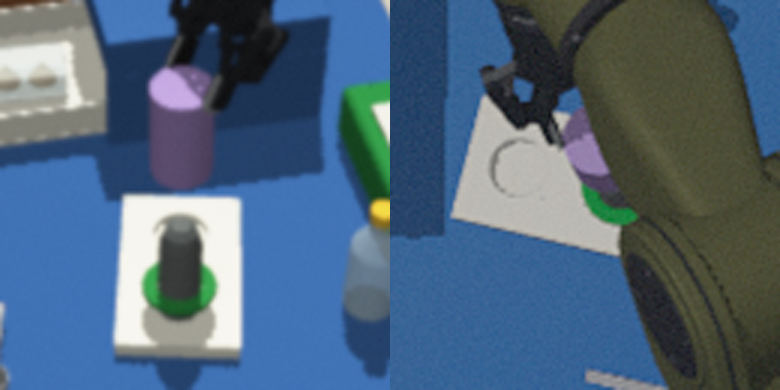

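The cup hangs mouth down beyond and above the peg, centre ≈(330,123) in the side view, and it looks upright; the top view is mostly blocked by the forearm. I'll compare the carried-transform prediction with the side silhouette.

```bash
cat > hold.py <<'E'
from fk import *; from cup import *
C=cyl(.03,0,.1)
def rotz(z):
    z=np.array(z)/np.linalg.norm(z); return R.align_vectors([z,[1,0,0]-z*z[0]],[[0,0,1],[1,0,0]],weights=[1e6,1])[0]
g=([.6203,-.2543,.0754],R.from_quat([.69,.149,.386,-.593]))
ct=g[1].inv().apply(cp-np.array(g[0])); zt=g[1].inv().apply(c)
print('cup in tool',ct.round(4),zt.round(3))
ct[2]=0; zt[2]=0
o=bot.get_obs(); p=o['position'];r=R.from_quat(o['orientation'])
cc=p+r.apply(ct); cz=r.apply(zt); cz/=np.linalg.norm(cz); rim=cc+.1*cz
print('pred closed',cc.round(4),'axis',cz.round(3),'rim',rim.round(4))
E
python3 - <<'E'
from hold import *
S=Cam('side'); b=(308,118,45,32); M=purple(S,b)
def f(q):
    z=cz+[q[2],q[3],0]; z/=np.linalg.norm(z)
    return [mk(rim[0]+q[0],rim[1]+q[1],rim[2],rotz(z))(cyl(.03,-.1,0))]
print('zero cost',((render(S,f([0,0,0,0]),b)-M)**2).sum())
x,cst=fit((S,),[M],[b],f,[0,0,0,0],[.006,.006,.04,.04]); print('rim shift, tilt',x.round(4),cst)
x,cst=fit((S,),[M],[b],lambda q:f([q[0],q[1],q[2],0]),[0,0,0],[.006,.006,.04]); print('rim shift xy, tiltx',x.round(4),cst)
# stand as seen now, side only
b=(296,138,65,72)
h=cv2.cvtColor(S.im[b[1]:b[1]+b[3],b[0]:b[0]+b[2]],cv2.COLOR_RGB2HSV)
m=cv2.inRange(h,(0,0,90),(180,70,255)); 
print('old side-only stand 0.5863 .2535 yaw -.241 -> peg', .5863+.055*np.sin(-.2412)*1, .2535-.055*np.cos(-.2412))
E
```

```text
cup in tool [-0.0129 -0.0385 -0.0007] [0.419 0.908 0.003]
pred closed [0.5713 0.1997 0.3196] axis [-0.006  0.    -1.   ] rim [0.5708 0.1997 0.2196]
zero cost 29.06229911572472
rim shift, tilt [-0.0013  0.0016  0.0088  0.0177] 19.01462514417532
rim shift xy, tiltx [-0.0015  0.0009  0.0115] 18.97845444059977
old side-only stand 0.5863 .2535 yaw -.241 -> peg 0.5731622566685762 0.20009213821769656
```

```bash
python3 - <<'E'
from hold import *
G=p-r.apply([0,.011,0]); d=np.array([.0025,-.001,0])
plan([(G+d+[0,0,-.062],None,10),(G+d+[0,0,-.115],None,10),(G+d+[0,0,-.145],None,10)])
print('1mm down',(r.inv().apply([0,0,-.001])/.025).round(3))
E
```

```text
cup in tool [-0.0129 -0.0385 -0.0007] [0.419 0.908 0.003]
pred closed [0.5717 0.1981 0.3199] axis [-0.004 -0.002 -1.   ] rim [0.5713 0.198  0.2199]
t 22.4 tcp [0.5673 0.1966 0.2796] y [-0.399 -0.139 -0.906] z [-0.329  0.944 -0.   ] F [ 0.2  0.2 -0.6] g 0.647
[[0.11,0.22,-0.01,0.0,0.0,0.0],[0.11,0.22,-0.01,0.0,0.0,0.0],[0.11,0.22,-0.01,0.0,0.0,0.0],[0.11,0.22,-0.01,0.0,0.0,0.0],[0.11,0.22,0.0,0.0,0.0,0.0],[0.11,0.22,-0.01,0.0,0.0,0.0],[0.12,0.22,0.0,0.0,0.0,0.0],[0.11,0.22,-0.01,0.0,0.0,0.0],[0.12,0.23,0.0,0.0,0.0,0.0],[0.11,0.22,-0.01,0.0,0.0,0.0]]
[[0.09,0.19,0.0,0.0,0.0,0.0],[0.09,0.19,0.0,0.0,0.0,0.0],[0.09,0.19,0.0,0.0,0.0,0.0],[0.09,0.19,0.0,0.0,0.0,0.0],[0.09,0.19,0.0,0.0,0.0,0.0],[0.09,0.19,0.0,0.0,0.0,0.0],[0.09,0.2,0.0,0.0,0.0,0.0],[0.09,0.19,0.0,0.0,0.0,0.0],[0.09,0.2,0.0,0.0,0.0,0.0],[0.09,0.19,0.0,0.0,0.0,0.0]]
[[0.05,0.11,0.0,0.0,0.0,0.0],[0.05,0.11,0.0,0.0,0.0,0.0],[0.05,0.11,0.0,0.0,0.0,0.0],[0.05,0.11,0.0,0.0,0.0,0.0],[0.05,0.11,0.0,0.0,0.0,0.0],[0.05,0.11,0.0,0.0,0.0,0.0],[0.05,0.11,0.0,0.0,0.0,0.0],[0.05,0.11,0.0,0.0,0.0,0.0],[0.05,0.11,0.0,0.0,0.0,0.0],[0.05,0.1,0.0,0.0,0.0,0.0]]
1mm down [0.017 0.036 0.   ]
```

Request:
move_arm(plan=[[0.11, 0.22, -0.01, 0, 0, 0], [0.11, 0.22, -0.01, 0, 0, 0], [0.11, 0.22, -0.01, 0, 0, 0], [0.11, 0.22, -0.01, 0, 0, 0], [0.11, 0.22, 0, 0, 0, 0], [0.11, 0.22, 0, 0, 0, 0], [0.11, 0.22, 0, 0, 0, 0], [0.11, 0.22, 0, 0, 0, 0], [0.11, 0.23, 0, 0, 0, 0], [0.11, 0.22, 0, 0, 0, 0]])

```text
time: 23.65
position: [0.5697, 0.1958, 0.2184]
orientation: [0.706, -0.036, -0.265, -0.655]
force: [-0.5, -0.1, -1.1]
gripper_width: 0.643
```

```bash
python3 - <<'E'
from hold import *
S=Cam('side'); M=[]
b=(308,135,45,25)
M=purple(S,b); ys,xs=np.nonzero(M); print('purple cols per row',[(b[1]+y,b[0]+xs[ys==y].min(),b[0]+xs[ys==y].max()) for y in range(4,25,4) if (ys==y).any()])
def f(q):
    return [mk(rim[0]+q[0],rim[1]+q[1],rim[2],rotz(cz+[q[2],0,0]))(cyl(.03,-.1,0))]
x,cst=fit((S,),[M],[b],f,[0,0,0],[.006,.006,.04]); print('rim',(rim[:2]+x[:2]).round(4),'tilt',x[2].round(4),cst)
# peg/plate in side: plate columns
h=cv2.cvtColor(S.im,cv2.COLOR_RGB2HSV)
cv2.imwrite('pics/a7.png',crop(S.im,280,90,100,130,4)[:,:,::-1])
E
```

```text
cup in tool [-0.0129 -0.0385 -0.0007] [0.419 0.908 0.003]
pred closed [0.574  0.1973 0.2588] axis [-0.003 -0.001 -1.   ] rim [0.5737 0.1972 0.1588]
purple cols per row [(139, np.int64(321), np.int64(340)), (143, np.int64(321), np.int64(339)), (147, np.int64(322), np.int64(339)), (151, np.int64(322), np.int64(339)), (155, np.int64(324), np.int64(337))]
rim [0.573 0.199] tilt 0.0199 30.62545174932718
```

View pics/a7.png

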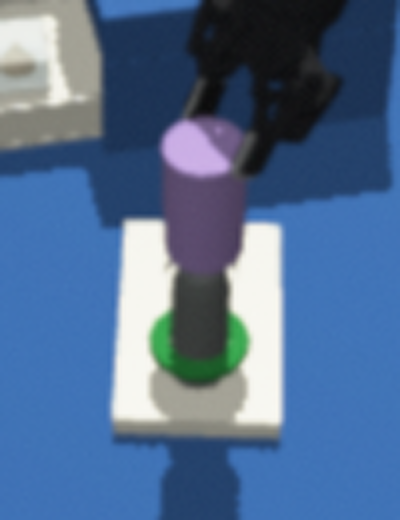

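The cup sits over the peg tip, axes nearly aligned: cup ≈(331,141), peg ≈(330,170) in the side view. Lowering it now.

Request:
move_arm(plan=[[0.09, 0.19, 0, 0, 0, 0], [0.09, 0.19, 0, 0, 0, 0], [0.09, 0.19, 0, 0, 0, 0], [0.09, 0.19, 0, 0, 0, 0], [0.09, 0.19, 0, 0, 0, 0], [0.09, 0.19, 0, 0, 0, 0], [0.09, 0.19, 0, 0, 0, 0], [0.09, 0.19, 0, 0, 0, 0], [0.09, 0.2, 0, 0, 0, 0], [0.09, 0.19, 0, 0, 0, 0]])

```text
time: 24.95
position: [0.5699, 0.1959, 0.1657]
orientation: [0.706, -0.036, -0.265, -0.655]
force: [0.6, -0.2, -0.4]
gripper_width: 0.644
```

Request:
move_arm(plan=[[0.05, 0.11, 0, 0, 0, 0], [0.05, 0.11, 0, 0, 0, 0], [0.05, 0.11, 0, 0, 0, 0], [0.05, 0.11, 0, 0, 0, 0], [0.05, 0.11, 0, 0, 0, 0], [0.04, 0.09, 0, 0, 0, 0], [0.04, 0.09, 0, 0, 0, 0], [0.04, 0.09, 0, 0, 0, 0], [0.03, 0.07, 0, 0, 0, 0], [0.03, 0.07, 0, 0, 0, 0]])

```text
time: 26.2
position: [0.5696, 0.1958, 0.1397]
orientation: [0.706, -0.036, -0.265, -0.655]
force: [-0.4, -0.7, -0.4]
gripper_width: 0.646
```

Request:
move_arm(plan=[[0.02, 0.04, 0, 0, 0, 0], [0.02, 0.04, 0, 0, 0, 0], [0.02, 0.04, 0, 0, 0, 0], [0.02, 0.04, 0, 0, 0, 0], [0.02, 0.04, 0, 0, 0, 0], [0.02, 0.04, 0, 0, 0, 0], [0.02, 0.04, 0, 0, 0, 0], [0.02, 0.04, 0, 0, 0, 0], [0.01, 0.03, 0, 0, 0, 0], [0.01, 0.03, 0, 0, 0, 0]])

```text
time: 27.45
position: [0.5697, 0.1958, 0.1293]
orientation: [0.706, -0.036, -0.265, -0.655]
force: [-0.2, -0.5, -0.2]
gripper_width: 0.644
```

Request:
move_arm(plan=[[0.01, 0.025, 0, 0, 0, 0], [0.01, 0.025, 0, 0, 0, 0], [0.01, 0.025, 0, 0, 0, 0], [0.01, 0.025, 0, 0, 0, 0], [0.01, 0.025, 0, 0, 0, 0], [0.01, 0.025, 0, 0, 0, 0], [0.01, 0.025, 0, 0, 0, 0], [0.01, 0.025, 0, 0, 0, 0], [0.01, 0.02, 0, 0, 0, 0], [0.01, 0.02, 0, 0, 0, 0]])

```text
time: 28.7
position: [0.5694, 0.1957, 0.1228]
orientation: [0.706, -0.036, -0.265, -0.655]
force: [-0.3, 0.6, -0.7]
gripper_width: 0.647
```

Rim ≈0.063 and still no contact; continuing with small steps.

Request:
move_arm(plan=[[0.01, 0.02, 0, 0, 0, 0], [0.01, 0.02, 0, 0, 0, 0], [0.01, 0.02, 0, 0, 0, 0], [0.01, 0.02, 0, 0, 0, 0], [0.01, 0.02, 0, 0, 0, 0], [0.01, 0.02, 0, 0, 0, 0], [0.01, 0.02, 0, 0, 0, 0], [0.01, 0.02, 0, 0, 0, 0], [0, 0, 0, 0, 0, 0], [0, 0, 0, 0, 0, 0]])

```text
time: 29.95
position: [0.5697, 0.1958, 0.1185]
orientation: [0.706, -0.036, -0.265, -0.655]
force: [0.9, 0.1, 1.1]
gripper_width: 0.646
```

Request:
move_arm(plan=[[0.01, 0.02, 0, 0, 0, 0], [0.01, 0.02, 0, 0, 0, 0], [0.01, 0.02, 0, 0, 0, 0], [0.01, 0.02, 0, 0, 0, 0], [0.01, 0.02, 0, 0, 0, 0], [0.01, 0.02, 0, 0, 0, 0], [0, 0, 0, 0, 0, 0], [0, 0, 0, 0, 0, 0], [0, 0, 0, 0, 0, 0], [0, 0, 0, 0, 0, 0]])

```text
time: 31.2
position: [0.5715, 0.1966, 0.1176]
orientation: [0.706, -0.034, -0.263, -0.656]
force: [2.6, 0.9, 12.8]
gripper_width: 0.645
```

Contact at 12.8 N with the rim on the collar, held for several rows. Easing off and opening.

Request:
move_arm(plan=[[-0.01, -0.03, 0, 0, 0, 0], [0, 0, 0, 0, 0, 0], [0, 0, 0, 0, 0, 0], [0, 0, 0, 0, 0, 0], [0, 0, 0, 0, 0, 0], [0, 0, 0, 0, 0, 0], [0, 0, 0, 0, 0, 0], [0, -0.2, 0, 0, 0, 0], [0, -0.3, 0, 0, 0, 0], [0, -0.5, 0, 0, 0, 0]], grip=100)

```text
time: 32.45
position: [0.5799, 0.1993, 0.139]
orientation: [0.706, -0.036, -0.265, -0.655]
force: [-0.6, -0.5, 1.0]
gripper_width: 1.0
```

```bash
python3 - <<'E'
from cup import *
log()
S=Cam('side'); b=(305,125,50,60); M=purple(S,b)
f=lambda q:[mk(.572+q[0],.198+q[1],.057,rotz2([q[2],q[3],-1]))(cyl(.03,-.1,0))]
def rotz2(z):
    z=np.array(z)/np.linalg.norm(z); return R.align_vectors([z,[1,0,0]-z*z[0]],[[0,0,1],[1,0,0]],weights=[1e6,1])[0]
print('cup rim shift,tilt',*fit((S,),[M],[b],f,[0,0,0,0],[.005,.005,.03,.03]))
# next: away then to above lid, tool down
lid=np.array([.4858,.0235]); hd=np.arctan2(lid[1],lid[0])
o=bot.get_obs(); G=o['position']-R.from_quat(o['orientation']).apply([0,.011,0]); y=R.from_quat(o['orientation']).apply([0,1,0])
for h in(hd,): plan([(G-.1*y,None,5),([.52,.10,.22],tr(90,head=0.2,s=1),8),([*lid,.12],tr(90,head=0.05,s=1),7)])
E
```

```text
q [-0.27  1.01 -0.31  1.14  0.19  1.46  1.35]
cup rim shift,tilt [0.00176188 0.00615543 0.04028311 0.15731663] 65.20219915417148
t 32.5 tcp [0.5815 0.2001 0.1407] y [-0.395 -0.137 -0.909] z [-0.327  0.945  0.   ] F [1.3 0.5 1. ] g 0.996
[[0.0,-0.8,0.0,0.0,0.0,0.0],[0.0,-0.8,0.0,0.0,0.0,0.0],[0.0,-0.8,0.0,0.0,0.0,0.0],[0.0,-0.8,0.0,0.0,0.0,0.0],[0.0,-0.8,0.0,0.0,0.0,0.0],[-0.55,0.38,-0.37,0.02,0.09,-0.31],[-0.57,0.35,-0.38,0.02,0.09,-0.31],[-0.58,0.32,-0.39,0.02,0.1,-0.31],[-0.59,0.28,-0.4,0.02,0.09,-0.31],[-0.6,0.25,-0.42,0.02,0.1,-0.31]]
[[-0.6,0.21,-0.43,0.02,0.09,-0.31],[-0.61,0.18,-0.44,0.02,0.1,-0.3],[-0.61,0.14,-0.44,0.02,0.09,-0.31],[-0.28,0.57,-0.39,0.0,0.12,0.0],[-0.27,0.57,-0.4,0.0,0.12,0.0],[-0.26,0.57,-0.4,0.0,0.12,0.0],[-0.26,0.57,-0.41,0.0,0.13,0.0],[-0.24,0.57,-0.41,0.0,0.12,0.0],[-0.24,0.58,-0.41,0.0,0.13,0.0],[-0.23,0.57,-0.42,0.0,0.12,0.0]]
```

Request:
move_arm(plan=[[0, -0.8, 0, 0, 0, 0], [0, -0.8, 0, 0, 0, 0], [0, -0.8, 0, 0, 0, 0], [0, -0.8, 0, 0, 0, 0], [0, -0.8, 0, 0, 0, 0], [-0.55, 0.38, -0.37, 0.02, 0.09, -0.31], [-0.57, 0.35, -0.38, 0.02, 0.09, -0.31], [-0.58, 0.32, -0.39, 0.02, 0.1, -0.31], [-0.59, 0.28, -0.4, 0.02, 0.09, -0.31], [-0.6, 0.25, -0.42, 0.02, 0.1, -0.31]])

```text
time: 33.75
position: [0.5564, 0.1418, 0.2159]
orientation: [0.709, 0.032, -0.144, -0.69]
force: [-0.5, -0.8, 0.8]
gripper_width: 1.0
```

Request:
move_arm(plan=[[-0.6, 0.21, -0.43, 0.02, 0.09, -0.31], [-0.61, 0.18, -0.44, 0.02, 0.1, -0.3], [-0.61, 0.14, -0.44, 0.02, 0.09, -0.31], [-0.28, 0.57, -0.39, 0, 0.12, 0], [-0.27, 0.57, -0.4, 0, 0.12, 0], [-0.26, 0.57, -0.4, 0, 0.12, 0], [-0.26, 0.57, -0.41, 0, 0.13, 0], [-0.24, 0.57, -0.41, 0, 0.12, 0], [-0.24, 0.58, -0.41, 0, 0.13, 0], [-0.23, 0.57, -0.42, 0, 0.12, 0]])

```text
time: 35.0
position: [0.4847, 0.0226, 0.1076]
orientation: [0.707, 0.017, -0.018, -0.706]
force: [-0.2, -0.7, 0.2]
gripper_width: 0.997
```

```bash
python3 - <<'E'
from cup import *
log()
T=Cam('top');S=Cam('side')
rz=lambda z:R.align_vectors([z/np.linalg.norm(z),[1,0,0]],[[0,0,1],[1,0,0]],weights=[1e6,1])[0]
b=[(285,165,48,45),(305,125,50,60)]; M=[purple(c_,b_) for c_,b_ in zip((T,S),b)]
f=lambda q:[mk(.572+q[0],.198+q[1],.058,rz(np.array([q[2],q[3],-1])))(cyl(.03,-.1,0))]
print([m.sum() for m in M],'cup',*fit((T,S),M,b,f,[0,0,0,0],[.005,.005,.03,.03]))
print('cup upright fit',*fit((T,S),M,b,lambda q:f([*q,0,0]),[0,0],[.005,.005]))
lid=np.array([.4858,.0235])
plan([([*lid,.034],tr(90,head=0.05,s=1),7)])
cv2.imwrite('pics/a8.png',np.hstack([crop(S.im,280,115,130,130,3),crop(T.im,260,140,130,130,3)])[:,:,::-1])
E
```

```text
q [-0.02  0.68 -0.19  2.07  0.3   0.41  1.17]
[np.float64(418.0), np.float64(407.0)] cup [ 0.0024043  -0.00120357  0.06416987  0.03405795] 272.523783160323
cup upright fit [-0.00268889 -0.00319563] 306.280246059208
t 35.1 tcp [0.4829 0.0212 0.1068] y [-0.005 -0.003 -1.   ] z [-0.049  0.999 -0.003] F [-0.6 -0.2  0.5] g 0.999
[[0.02,0.48,0.01,0.0,0.0,0.0],[0.02,0.48,0.01,0.0,0.0,-0.01],[0.02,0.48,0.02,0.0,0.0,0.0],[0.02,0.48,0.01,0.0,0.0,-0.01],[0.02,0.48,0.02,0.01,0.0,0.0],[0.02,0.48,0.01,0.0,0.0,-0.01],[0.01,0.47,0.02,0.01,0.0,0.0]]
```

View pics/a8.png

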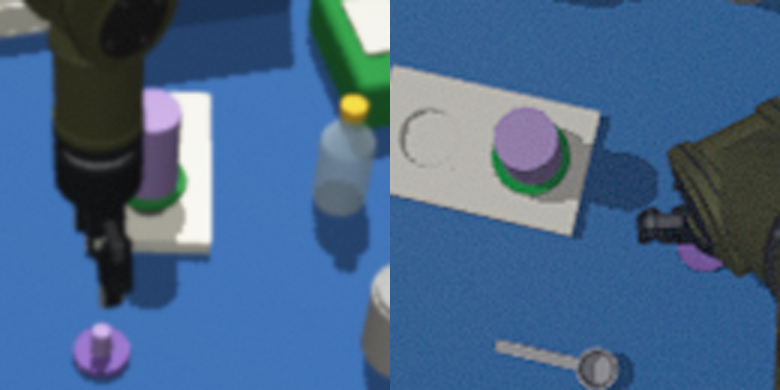

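The cup stands upright on the collar in both views, and the hand is just above the lid. Descending to the spout and gripping.

Request:
move_arm(plan=[[0.02, 0.48, 0.01, 0, 0, 0], [0.02, 0.48, 0.01, 0, 0, 0], [0.02, 0.48, 0.02, 0, 0, 0], [0.02, 0.48, 0.01, 0, 0, -0.01], [0.02, 0.48, 0.02, 0, 0, 0], [0.02, 0.48, 0.01, 0, 0, -0.01], [0.01, 0.47, 0.02, 0, 0, 0], [0, 0, 0, 0, 0, 0], [0, 0, 0, 0, 0, 0], [0, 0, 0, 0, 0, 0]])

```text
time: 36.35
position: [0.4871, 0.0252, 0.024]
orientation: [0.707, 0.019, -0.017, -0.706]
force: [-0.5, -0.5, 0.2]
gripper_width: 1.0
```

Request:
move_arm(plan=[[0, 0, 0, 0, 0, 0], [0, 0, 0, 0, 0, 0], [0, 0, 0, 0, 0, 0], [0, 0, 0, 0, 0, 0], [0, 0, 0, 0, 0, 0], [0, 0, 0, 0, 0, 0], [0, 0, 0, 0, 0, 0], [0, 0, 0, 0, 0, 0], [0, 0, 0, 0, 0, 0], [0, 0, 0, 0, 0, 0]], grip=0)

```text
time: 37.6
position: [0.4868, 0.0252, 0.0237]
orientation: [0.707, 0.018, -0.018, -0.706]
force: [0.3, -0.4, -0.5]
gripper_width: -0.0
```

```bash
python3 - <<'E'
from cup import *
log()
rec=np.array([.5977,.3046])
# lid offset from joint/both-view vision relative to grasp point stays
plan([([.487,.03,.12],None,4),([*rec,.13],tr(90,head=.05,s=1),16)])
E
```

```text
q [-0.09  0.84 -0.09  2.11  0.35  0.2   1.12]
t 37.6 tcp [0.4868 0.0252 0.0237] y [ 0.001 -0.002 -1.   ] z [-0.051  0.999 -0.002] F [ 0.3 -0.4 -0.5] g -0.0
[[0.01,-0.85,0.05,0.0,0.0,0.0],[0.0,-0.85,0.05,0.0,0.0,0.0],[0.01,-0.86,0.04,0.0,0.0,0.0],[0.0,-0.85,0.05,0.0,0.0,0.0],[0.31,-0.03,0.67,0.0,0.0,0.0],[0.31,-0.03,0.67,0.0,0.0,0.0],[0.31,-0.03,0.67,0.0,0.0,0.0],[0.31,-0.03,0.67,0.0,0.0,0.0],[0.31,-0.02,0.67,0.0,0.0,0.0],[0.31,-0.03,0.67,0.0,0.0,0.0]]
[[0.31,-0.02,0.67,0.0,0.0,0.0],[0.31,-0.03,0.67,0.0,0.0,0.0],[0.31,-0.02,0.67,0.0,0.0,0.0],[0.31,-0.03,0.67,0.0,0.0,0.0],[0.31,-0.02,0.67,0.0,0.0,0.0],[0.31,-0.03,0.67,0.0,0.0,0.0],[0.32,-0.02,0.68,0.0,0.0,0.0],[0.31,-0.03,0.67,0.0,0.0,0.0],[0.32,-0.02,0.68,0.0,0.0,0.0],[0.31,-0.03,0.67,0.01,0.01,0.0]]
```

The fingers closed to 0, so they missed the spout. Measuring where the lid is now.

```bash
python3 - <<'E'
from cup import *
T=Cam('top');S=Cam('side')
o=bot.get_obs()
for n,c_,b in(('T',T,(335,195,60,60)),('S',S,(285,205,60,50))):
    x,y,w,h=b; hv=cv2.cvtColor(c_.im[y:y+h,x:x+w],cv2.COLOR_RGB2HSV); m=cv2.inRange(hv,(125,50,40),(165,255,255))
    k,l,st,ce=cv2.connectedComponentsWithStats(m); print(n,[(s+[x,y,0,0,0],(q+[x,y]).round(1)) for s,q in zip(st[1:],ce[1:]) if s[4]>10], 'tcp px',c_.proj(o['position']).round(1), 'lid pred bbox',[(v.min(0).round(0),v.max(0).round(0)) for v in [c_.proj(np.vstack(lidmodel([.4858,.0235])))]])
cv2.imwrite('pics/a9.png',np.hstack([crop(S.im,270,190,90,90,4),crop(T.im,320,180,90,90,4)])[:,:,::-1])
E
```

```text
T [(array([356, 222,  10,   8,  35]), array([360.5, 226.4]))] tcp px [[363.8 219.6]] lid pred bbox [(array([355., 211.]), array([373., 230.]))]
S [(array([305, 224,  18,  16, 234]), array([313.5, 231.8]))] tcp px [[313.5 228.6]] lid pred bbox [(array([304., 223.]), array([323., 242.]))]
```

View pics/a9.png

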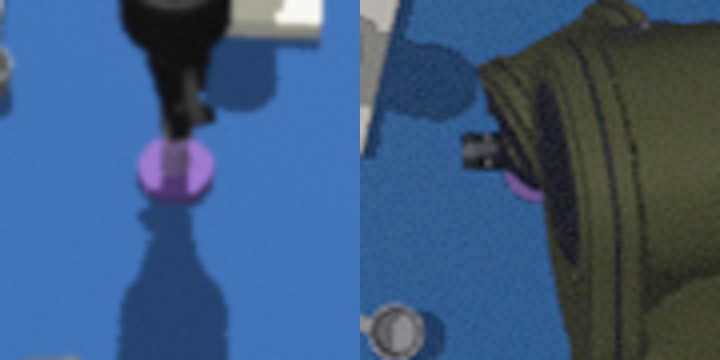

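The lid hasn't moved (side centroid (313.5,231.8)), and a greyish fingertip overlaps the spout, so it's unclear whether it's held. A safe test is to lift 6 mm and check the silhouette.

Request:
move_arm(plan=[[0, -0.08, 0, 0, 0, 0], [0, -0.08, 0, 0, 0, 0], [0, -0.08, 0, 0, 0, 0], [0, 0, 0, 0, 0, 0], [0, 0, 0, 0, 0, 0], [0, 0, 0, 0, 0, 0], [0, 0, 0, 0, 0, 0], [0, 0, 0, 0, 0, 0], [0, 0, 0, 0, 0, 0], [0, 0, 0, 0, 0, 0]])

```text
time: 38.95
position: [0.4868, 0.0252, 0.0296]
orientation: [0.707, 0.018, -0.018, -0.706]
force: [0.3, -0.3, -0.8]
gripper_width: -0.001
```

```bash
python3 - <<'E'
from cup import *
T=Cam('top');S=Cam('side'); print(bot.get_obs()['force'].round(1),bot.get_obs()['gripper_width'])
b=(298,216,32,30)
M=purple(S,b); n=M.copy(); print(M.sum())
for r_ in range(5,25): print(''.join('#' if v else '.' for v in M[r_]))
x,y,w,h=b
print(S.im[222:242:2,313].tolist())
for z in(0,.006): print(z,*fit((S,),[M],[b],lambda q:lidmodel(q,z),[.486,.025],[.005,.005]), *(v.min(0).round(1).tolist()+v.max(0).round(1).tolist() for v in [S.proj(np.vstack(lidmodel([.487,.0281],z)))]))
E
```

```text
[ 0.   0.6 -0.5] 0.0007161953597837601
240.0
................................
................................
..............####..............
.............######.............
...........##########...........
.........#############..........
.........##############.........
........################........
.......##################.......
.......##################.......
.......##################.......
.......##################.......
.......##################.......
.......##################.......
.......#################........
........################........
........###############.........
..........############..........
............#########...........
................................
[[31, 31, 35], [170, 146, 196], [149, 125, 174], [101, 84, 121], [95, 79, 115], [95, 79, 115], [84, 65, 114], [77, 56, 112], [73, 54, 107], [55, 53, 97]]
0 [0.48706857 0.02849892] 24.94786620530565 [303.9, 221.9, 323.0, 240.4]
0.006 [0.48626753 0.02431487] 27.816870434448287 [303.9, 220.7, 323.0, 239.2]
```

The lid is unmoved and its bright spout top is fully visible just below the fingertips: the closed tips passed above it. I'll open, go 20 mm lower and close again.

Request:
move_arm(plan=[[0, 0, 0, 0, 0, 0], [0, 0, 0, 0, 0, 0], [0, 0, 0, 0, 0, 0], [0, 0, 0, 0, 0, 0], [0, 0, 0, 0, 0, 0], [0, 0.2, 0, 0, 0, 0], [0, 0.2, 0, 0, 0, 0], [0, 0.2, 0, 0, 0, 0], [0, 0.18, 0, 0, 0, 0], [0, 0, 0, 0, 0, 0]], grip=100)

```text
time: 40.3
position: [0.4865, 0.0251, 0.0097]
orientation: [0.708, 0.018, -0.018, -0.706]
force: [0.5, 0.3, 0.1]
gripper_width: 1.001
```

Request:
move_arm(plan=[[0, 0, 0, 0, 0, 0], [0, 0, 0, 0, 0, 0], [0, 0, 0, 0, 0, 0], [0, 0, 0, 0, 0, 0], [0, 0, 0, 0, 0, 0], [0, 0, 0, 0, 0, 0], [0, 0, 0, 0, 0, 0], [0, 0, 0, 0, 0, 0], [0, 0, 0, 0, 0, 0], [0, 0, 0, 0, 0, 0]], grip=0)

```text
time: 41.55
position: [0.4869, 0.0252, 0.0105]
orientation: [0.707, 0.018, -0.018, -0.706]
force: [-0.6, 0.1, 6.1]
gripper_width: 0.164
```

The spout is gripped (opening 0.164). I'll plan a route around the cup to the recess.

```bash
python3 - <<'E'
from cup import *
log()
plan([([.485,.03,.065],None,2),([.455,.235,.075],None,9),([.51,.30,.075],None,3),([.5985,.3048,.062],tr(90,head=.05,s=1),5),([.5985,.3048,.062],tr(90,head=.05,s=1),1)])
E
```

```text
q [-0.1   0.87 -0.08  2.11  0.36  0.17  1.12]
t 41.55 tcp [0.4869 0.0252 0.0105] y [ 0.001 -0.002 -1.   ] z [-0.051  0.999 -0.002] F [-0.6  0.1  6.1] g 0.164
[[-0.03,-0.87,0.1,0.0,0.0,0.0],[-0.03,-0.87,0.09,0.0,0.0,0.0],[-0.09,-0.05,0.92,0.0,0.0,0.0],[-0.09,-0.05,0.92,0.0,0.0,0.0],[-0.09,-0.05,0.92,0.0,0.0,0.0],[-0.09,-0.04,0.92,0.0,0.0,0.0],[-0.09,-0.05,0.91,0.0,0.0,0.0],[-0.08,-0.04,0.92,0.0,0.0,0.0],[-0.09,-0.05,0.91,0.0,0.0,0.0],[-0.08,-0.04,0.92,0.0,0.0,0.0]]
[[-0.09,-0.05,0.91,0.0,0.0,0.0],[0.78,0.0,0.83,0.0,0.0,0.0],[0.78,0.0,0.83,0.0,0.0,0.0],[0.77,0.0,0.83,0.0,0.0,0.0],[0.71,0.11,0.0,0.0,0.0,0.0],[0.71,0.1,0.0,0.0,0.0,0.0],[0.71,0.11,0.0,0.0,0.0,0.0],[0.71,0.1,0.01,0.0,0.0,0.0],[0.71,0.11,0.0,0.01,0.01,0.01],[0.0,0.0,0.0,0.0,0.0,0.0]]
```

Request:
move_arm(plan=[[-0.03, -0.87, 0.1, 0, 0, 0], [-0.03, -0.87, 0.09, 0, 0, 0], [-0.09, -0.05, 0.92, 0, 0, 0], [-0.09, -0.05, 0.92, 0, 0, 0], [-0.09, -0.05, 0.92, 0, 0, 0], [-0.09, -0.04, 0.92, 0, 0, 0], [-0.09, -0.05, 0.91, 0, 0, 0], [-0.08, -0.04, 0.92, 0, 0, 0], [-0.09, -0.05, 0.91, 0, 0, 0], [-0.08, -0.04, 0.92, 0, 0, 0]])

```text
time: 42.8
position: [0.4579, 0.2129, 0.0624]
orientation: [0.708, 0.018, -0.018, -0.706]
force: [0.5, -0.1, -0.7]
gripper_width: 0.162
```

Request:
move_arm(plan=[[-0.09, -0.05, 0.91, 0, 0, 0], [0.78, 0, 0.83, 0, 0, 0], [0.78, 0, 0.83, 0, 0, 0], [0.77, 0, 0.83, 0, 0, 0], [0.71, 0.11, 0, 0, 0, 0], [0.71, 0.1, 0, 0, 0, 0], [0.71, 0.11, 0, 0, 0, 0], [0.71, 0.1, 0.01, 0, 0, 0], [0.71, 0.11, 0, 0, 0, 0], [0, 0, 0, 0, 0, 0]])

```text
time: 44.05
position: [0.5992, 0.3039, 0.0498]
orientation: [0.708, 0.018, -0.017, -0.706]
force: [-0.1, -0.6, -0.5]
gripper_width: 0.164
```

```bash
python3 - <<'E'
from cup import *
log(); o=bot.get_obs(); p=o['position']; z=p[2]-.0105; print(p.round(4),R.from_quat(o['orientation']).apply([0,1,0]).round(3),o['gripper_width'])
T=Cam('top');S=Cam('side'); o=bot.get_obs(); p=o['position']; z=p[2]-.0105
for n,c_,b,off in(('T',T,(250,160,50,50),None),('S',S,(295,110,60,60),None)):
    x,y,w,h=b; hv=cv2.cvtColor(c_.im[y:y+h,x:x+w],cv2.COLOR_RGB2HSV); m=cv2.inRange(hv,(125,50,40),(165,255,255))
    k,l,st,ce=cv2.connectedComponentsWithStats(m); print(n,[((s+[x,y,0,0,0]).tolist(),(q+[x,y]).round(1).tolist()) for s,q in zip(st[1:],ce[1:]) if s[4]>10])
    v=c_.proj(np.vstack(lidmodel(p[:2],z))); print('  lid pred bbox',v.min(0).round(1),v.max(0).round(1))
cv2.imwrite('pics/b1.png',np.hstack([crop(S.im,280,100,90,90,4),crop(T.im,235,150,90,90,4)])[:,:,::-1])
E
```

```text
q [-0.47  0.94 -0.13  1.52  0.17  0.69  0.94]
[0.5992 0.3039 0.0498] [ 0.001 -0.002 -1.   ] 0.16441915051422346
T [([296, 178, 4, 10, 22], [298.2, 182.0])]
  lid pred bbox [261.3 174.3] [280.2 193.1]
S [([321, 144, 19, 26, 412], [330.1, 157.4])]
  lid pred bbox [321.2 142.1] [338.4 159. ]
```

The picture limit is reached. Numerically, the lid over the recess is hidden by the arm (top) and by the cup (side), so I'll rely on the measured vectors: TCP target ≈(0.5995, 0.3049). Lowering under force watch.

Request:
move_arm(plan=[[0.01, 0.18, 0.04, 0, 0, 0], [0, 0.18, 0, 0, 0, 0], [0, 0.16, 0, 0, 0, 0], [0, 0.14, 0, 0, 0, 0], [0, 0.1, 0, 0, 0, 0], [0, 0.08, 0, 0, 0, 0], [0, 0.06, 0, 0, 0, 0], [0, 0.05, 0, 0, 0, 0], [0, 0.04, 0, 0, 0, 0], [0, 0, 0, 0, 0, 0]])

```text
time: 45.4
position: [0.5986, 0.3058, 0.0257]
orientation: [0.707, 0.018, -0.018, -0.706]
force: [-0.3, 0.1, -0.5]
gripper_width: 0.161
```

No force with the lid bottom ≈3 mm below the plate top, so it's inside the recess. Seating it.

Request:
move_arm(plan=[[0, 0.03, 0, 0, 0, 0], [0, 0.03, 0, 0, 0, 0], [0, 0.03, 0, 0, 0, 0], [0, 0.03, 0, 0, 0, 0], [0, 0.03, 0, 0, 0, 0], [0, 0.03, 0, 0, 0, 0], [0, 0.03, 0, 0, 0, 0], [0, 0.02, 0, 0, 0, 0], [0, 0, 0, 0, 0, 0], [0, 0, 0, 0, 0, 0]])

```text
time: 46.65
position: [0.5987, 0.3058, 0.0206]
orientation: [0.707, 0.018, -0.018, -0.706]
force: [-2.3, -1.0, 5.5]
gripper_width: 0.164
```

Request:
move_arm(plan=[[0, 0, 0, 0, 0, 0], [0, 0, 0, 0, 0, 0], [0, 0, 0, 0, 0, 0], [0, 0, 0, 0, 0, 0], [0, 0, 0, 0, 0, 0], [0, -0.2, 0, 0, 0, 0], [0, -0.5, 0, 0, 0, 0], [0, -0.8, 0, 0, 0, 0], [0, -0.9, 0, 0, 0, 0], [0, -0.9, 0, 0, 0, 0]], grip=50)

```text
time: 47.9
position: [0.5991, 0.3062, 0.105]
orientation: [0.707, 0.019, -0.017, -0.707]
force: [-0.4, 0.3, 0.5]
gripper_width: 0.5
```

Request:
move_arm(plan=[[-0.4, -0.9, 0.2, 0, 0, 0], [-0.8, -0.9, 0.3, 0, 0, 0], [-0.9, -0.9, 0.3, 0, 0, 0], [-0.9, -0.8, 0.3, 0, 0, 0], [-0.9, -0.6, 0.3, 0, 0, 0], [-0.9, -0.4, 0.3, 0, 0, 0], [-0.9, -0.2, 0.2, 0, 0, 0], [-0.8, 0, 0, 0, 0, 0], [0, 0, 0, 0, 0, 0], [0, 0, 0, 0, 0, 0]])

```text
time: 49.15
position: [0.4345, 0.3452, 0.2201]
orientation: [0.707, 0.018, -0.017, -0.706]
force: [-0.2, -1.1, 0.6]
gripper_width: 0.498
```

```bash
python3 - <<'E'
from cup import *
o=bot.get_obs(); print(o['time'],o['position'].round(3),o['gripper_width'].round(2),o['force'].round(1))
T=Cam('top');S=Cam('side')
for n,c_,b in(('T',T,(245,155,95,70)),('S',S,(290,115,65,80))):
    x,y,w,h=b; hv=cv2.cvtColor(c_.im[y:y+h,x:x+w],cv2.COLOR_RGB2HSV); m=cv2.inRange(hv,(125,50,40),(165,255,255))
    k,l,st,ce=cv2.connectedComponentsWithStats(m); print(n,[((s+[x,y,0,0,0]).tolist(),(q+[x,y]).round(1).tolist()) for s,q in zip(st[1:],ce[1:]) if s[4]>10])
b=(255,168,33,35);M=purple(T,b)
for row in M[2:33:1]: print(''.join('#' if v else '.' for v in row))
for z in(.01,.018): print('lid T-only',z,*fit((T,),[M],[b],lambda q:lidmodel(q,z),[.5975,.3026],[.004,.004]),'recess T-only .5975 .3026')
E
```

```text
Traceback (most recent call last):
AttributeError: 'float' object has no attribute 'round'
```

```bash
python3 - <<'E'
from cup import *
T=Cam('top');S=Cam('side')
for n,c_,b in(('T',T,(245,155,95,70)),('S',S,(290,115,65,80))):
    x,y,w,h=b; hv=cv2.cvtColor(c_.im[y:y+h,x:x+w],cv2.COLOR_RGB2HSV); m=cv2.inRange(hv,(125,50,40),(165,255,255))
    k,l,st,ce=cv2.connectedComponentsWithStats(m); print(n,[((s+[x,y,0,0,0]).tolist(),(q+[x,y]).round(1).tolist()) for s,q in zip(st[1:],ce[1:]) if s[4]>10])
b=(255,168,33,35);M=purple(T,b)
for row in M[2:33:1]: print(''.join('#' if v else '.' for v in row))
for z in(.01,.018): print('lid T-only',z,*fit((T,),[M],[b],lambda q:lidmodel(q,z),[.5975,.3026],[.004,.004]),'recess T-only .5975 .3026')
E
```

```text
T [([295, 176, 22, 25, 418], [305.7, 187.9]), ([264, 177, 18, 18, 255], [272.5, 185.5])]
S [([322, 145, 18, 36, 570], [330.0, 162.4])]
.................................
.................................
.................................
.................................
.................................
.................................
.................................
...............######............
.............##########..........
............############.........
...........##############........
..........################.......
..........################.......
.........##################......
.........##################......
.........##################......
.........##################......
.........##################......
.........##################......
..........################.......
..........################.......
...........##############........
............############.........
.............##########..........
...............#####.............
.................................
.................................
.................................
.................................
.................................
.................................
lid T-only 0.01 [0.59708115 0.30336178] 6.57754709727028 recess T-only .5975 .3026
lid T-only 0.018 [0.59578896 0.30218713] 8.53920799692426 recess T-only .5975 .3026
```

```bash
python3 -c "
from workcell import bot
o=bot.get_obs(); print(o['time'],o['force'],o['gripper_width']); print(bot.job_done())"
```

```text
49.25 [-0.1141358   0.22880137  0.22793052] 0.5019873193946506
the job is handed in; nothing more can be done
None
```

I handed the job in at 49.25 s of the 56 s allowed, with both parts on the stand as far as my checks show. No verdict was reported.

- **Cup:** I gripped it from the cradle, turned it mouth down over the peg and lowered it in small steps. It met the collar with the rim about 58 mm above the table, at 12.8 N, and I eased off before opening. The cup's top-view blob had the same area right after release and at the end. The last cup picture shows it standing upright on the collar. My numeric tilt fit after release was poor because the arm blocked part of the view, so I never measured the final tilt.
- **Lid:** The first grasp closed above the spout and missed. The second, 20 mm lower, held. The lid entered the recess with no force, and I felt 5.5 N at the expected floor height before opening. In the last top view its centre is about 1 mm from the recess centre. The fit was better at floor height than at the height of the plate's top.
- **What I could not check:** The picture limit stopped me from viewing the scene after placing the lid, so that check is numeric only. The side and top cameras disagreed by up to about 5 mm in y, so I used the two-camera average to place the parts. I did not measure the bystanders again at the end.

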